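Change over the fitting blocks and clamp the new fittings down

ROBOT

A 7-joint arm with a two-finger parallel gripper is mounted at the origin on the work surface. World frame = base frame: x ahead of the robot, y to its left, z up, the work surface at z = 0. Lengths are in mm, angles in rad, forces in N, time in s.
With the tool pointing down it reaches from about 425 to 875 mm from the base axis. Payload 8.4 kg.
Tool frame: the origin (TCP) lies midway between the tips of the shut fingers; the grasp point (between the pads) lies 19 mm behind it; z points along the fingers, x is the direction in which the jaws open and shut, and the axes are right-handed (so a half turn about z gives the same grasp; the last joint's range is limited). The gripper opens to 87 mm and grips with 3 to 60 N. Pads are 19 mm wide; open, the fingers measure 117 mm over their backs; the gripper's body (75 mm by 190 mm) begins 51 mm behind the grasp point.
Start: joints at [1.218, 0.333, 0.04, 1.465, -0.013, 1.343, -0.059], TCP at [163.183, -629.154, 222.546] pointing down, gripper open.
Joint ranges: [-2.58, 2.58], [-0.38, 2.09], [-1.3, 1.39], [0.25, 2.4], [-1.5, 4.64], [0.08, 2.09], [-2.65, 2.65]. Speed limits (rad/s): [2.22, 2.22, 2.79, 2.79, 3.14, 3.14, 3.14].

INTERFACE

Orientations are given as a rotation vector (axis times angle).
In Python, from plant import env gives the robot as it stands.
- The arm moves only by the tool move_arm, never from a script. Its argument "deltas" is a list of rows, each a list of 7 numbers: the turn, a rotation vector about the tool's x, y, z in units of 5 degrees (1.0 is 5 degrees), then the shift along the tool's x, y, z in m, then the closure, from 0 (fully open) to 1 (shut). In form: [[ax, ay, az, dx, dy, dz, gripper], ...]. A call has 1 to 10 rows; each row shifts and turns the commanded pose from where the row before left it, along the tool's axes as they then stand; what a row does not reach is not made up. A row lasts 1/10 s, in which the tool goes at most 50 mm and 8.59 degrees, less where a joint would pass 70% of its speed; a pose out of reach is approached as far as the arm can. A call is refused whole if a number of a shift passes 0.05 or a number of a turn 1, either way. A call with a gripper value outside its range is refused whole. The fingers move at their own pace and stop on an object; "force" is the grip in N (left out, the last holds). Time passes only in rows, so rows that do not move let the fingers close. It gives the time, the measured TCP pose, the force and the opening at its end, in the units of the state.
- env.state(): the state, without advancing time (a new reading comes with each control period).
- env.capture(name): name is "scene" or "top"; returns (picture, depth): 384x512x3 uint8, blue, green, red; 384x512 float32, mm along the optical axis (not along the pixel's ray), 0 where there is no reading.
- env.camera_model(name): a dict with "fov_y" (degrees; the focal length in pixels is half the picture's height over the tangent of half this angle, whatever the lens; pixels are square), "cx", "cy" (the principal point, pixels), "rvec" (rotation vector, rad) and "tvec" (3), from world to camera coordinates, as OpenCV has them. Camera axes: x right, y down, z forward; pixel columns grow to the right and rows downward; lengths in mm; the calibration is good to about 2 mm. A picture is of the moment at which its call begins. camera_model takes no time and is no camera call.
- env.sign_off(): hands the job in, once; it reports no verdict.
Trained networks look in the newest picture that a camera, given by its name, has taken for a name from the list of things; names that differ only in an ending like _2 or _b are one class to them, and where a whole thing is asked for, a point or a joint stands for the part that bears it (a point fixed in the world has none). Each returns a list of dicts, best first, with "p" (0 to 1); they miss things now and then, are a little off and sometimes report something else, mostly with a low value. They report only what shows in the picture. A call takes as long as a camera call. They do not tell look-alikes from the thing itself.
- env.silhouettes(camera, label): "pixels" (384x512 bool, what is visible of it) and "rect" ([centre column, centre row, width, height] as shares, 0 to 1, of the picture: columns of its width, rows of its height, round what is visible of it).
- env.tip_of(camera, label): "centre" ([column, row] as shares, 0 to 1, of the picture: columns of its width, rows of its height: a listed point, or the origin of a listed thing).
The state is a dict: "time": time; "joint_positions": joint angles; "joint_velocities": joint speeds; "tau": joint torques, N m; "position": TCP position; "orientation": TCP orientation; "wrist_force": force on the tool from outside, world axes, zero at the start; "moment": the same for the moment, N m; "opening": finger opening in mm.
Only numpy, scipy, OpenCV 4.12 (cv2) and the standard library are available. Lean on these libraries where they do the work, as an engineer would, in place of code of your own. Each camera call takes 0.05 s, during which the arm holds its last target.

TASK

First take the spring clamp off the finished fitting, lift the fitting off its pins and lay it, foot down, in the grey tray. Then lower each of the fittings lying on the bench (two or three) over the pins of the block whose pin spacing matches its holes until it sits flush, and clip one spring clamp upright onto either pin of each, jaws down close to the fitting's foot; the clamps on the rail and the one you took off are for this. Leave the other things on the bench where they are.

Things in the scene. Friction and masses are not known exactly. Their poses are not given: they have to be found in the camera images.
- fitting_s_c (a point): Olive-green T-shaped fitting to be loaded (may be absent): flat foot 116 x 44 x 8 mm, long along its x, with an upright rib 44 mm long (x), 8 mm thick (y), rising 40 mm above the middle of the foot. Two round through holes of 14.5 mm in the foot, 80 mm apart, at x = +-40 mm. Starts rib up. The point is its centre, 24 mm above the underside; z is up. Symmetrical end for end. Fits only block_s.
- fitting_s_a (a point): Centre of the hole of fitting_s at its +x end, on the foot's upper face (8 mm above its underside); axes as the fitting's.
- fitting_s_b (a point): Centre of the hole of fitting_s at its -x end, on the foot's upper face (8 mm above its underside); axes as the fitting's.
- block_s: Fixed aluminium locating block 130 x 60 x 25 mm, long along its x, with two upright steel pins of 12 mm at x = +-40 mm (80 mm apart). The pins rise 42 mm above the block's top, the uppermost 10 mm tapered to 5 mm; with a fitting seated they stand 34 mm above its foot. Origin: centre of the underside (top face 25 mm above it), z up.
- fitting_m_c (a point): Olive-green T-shaped fitting to be loaded (may be absent): flat foot 136 x 44 x 8 mm, long along its x, with an upright rib 44 mm long (x), 8 mm thick (y), rising 40 mm above the middle of the foot. Two round through holes of 14.5 mm in the foot, 100 mm apart, at x = +-50 mm. Starts rib up. The point is its centre, 24 mm above the underside; z is up. Symmetrical end for end. Fits only block_m.
- fitting_m_a (a point): Centre of the hole of fitting_m at its +x end, on the foot's upper face (8 mm above its underside); axes as the fitting's.
- fitting_m_b (a point): Centre of the hole of fitting_m at its -x end, on the foot's upper face (8 mm above its underside); axes as the fitting's.
- block_m: Fixed aluminium locating block 150 x 60 x 25 mm, long along its x, with two upright steel pins of 12 mm at x = +-50 mm (100 mm apart). The pins rise 42 mm above the block's top, the uppermost 10 mm tapered to 5 mm; with a fitting seated they stand 34 mm above its foot. Origin: centre of the underside (top face 25 mm above it), z up.
- fitting_l_c (a point): Olive-green T-shaped fitting to be loaded (may be absent): flat foot 156 x 44 x 8 mm, long along its x, with an upright rib 44 mm long (x), 8 mm thick (y), rising 40 mm above the middle of the foot. Two round through holes of 14.5 mm in the foot, 120 mm apart, at x = +-60 mm. Starts rib up. The point is its centre, 24 mm above the underside; z is up. Symmetrical end for end. Fits only block_l.
- fitting_l_a (a point): Centre of the hole of fitting_l at its +x end, on the foot's upper face (8 mm above its underside); axes as the fitting's.
- fitting_l_b (a point): Centre of the hole of fitting_l at its -x end, on the foot's upper face (8 mm above its underside); axes as the fitting's.
- block_l: Fixed aluminium locating block 170 x 60 x 25 mm, long along its x, with two upright steel pins of 12 mm at x = +-60 mm (120 mm apart). The pins rise 42 mm above the block's top, the uppermost 10 mm tapered to 5 mm; with a fitting seated they stand 34 mm above its foot. Origin: centre of the underside (top face 25 mm above it), z up.
- fitting_done_c (a point): Finished fitting, the same shape as fitting_m (foot 136 x 44 x 8 mm, rib 44 long, 8 thick, 40 mm high, holes 100 mm apart). Starts seated on block_m with a clamp (clip_3) on the pin at the block's +x end. The point is its centre, 24 mm above the underside; z is up, x along the foot.
- clip_1_c (a point): Spring clamp, steel with black handles, like a big clothes-peg standing upright astride the rail, 97 mm high, 24 mm wide (x), flat jaws down (36 mm deep, shut on 12 mm), handles up. The point lies on its pivot, 48 mm above the feet of the jaws; z up; the handles are squeezed along y. Released, the handles are 46 mm wide overall 30 mm above the pivot, 56 mm at the top.
- clip_2_c (a point): Second clamp, the same, also astride the rail. Grip the handles 30 to 36 mm above the pivot: squeezed (6 to 9 N) they meet a stop when upright, 28 mm overall, and it can be carried so; the jaws' feet are then 40 mm apart and about 3 mm higher. Let go, it shuts by itself. The axes are those of one half of the clamp, which leans 0.3 rad while squeezed.
- clip_3_c (a point): Third clamp, the same; starts on the pin at the +x end of block_m, its feet on the finished fitting's foot. Axes and point as for clip_1.
- rail: Fixed clamp rail: wooden base 200 x 60 x 12 mm with an upright steel strip along its x, 190 mm long, 12 mm thick, top 44 mm above the table. Clamps sit astride the strip with their feet on the base, at x = -60 mm and x = 0 at the start; the place at x = +60 mm is free. Origin: centre of the underside.
- tray: Fixed grey open tray for finished fittings, 210 (x) x 130 (y) x 35 mm outside, walls and floor 5 mm. Origin: centre of the underside.
- drill_bit: Bystander: steel rod 120 mm long, not part of the job, lying on the bench.
- flat_bar: Bystander: flat steel bar 130 mm, not part of the job, lying on the bench.
- mallet: Bystander: mallet, not part of the job, lying on the bench.
- screwdriver: Bystander: screwdriver, not part of the job, lying on the bench.
Not all that is in view belongs to the job. Leave any turquoise look-alike of the part that bears fitting_l_c alone.

How it is judged (in metres and radians):
On the way:
1. the finished fitting lies foot down in the tray (x of fitting_done_c in the frame of tray between -0.06 and 0.06 m and y of fitting_done_c in the frame of tray between -0.05 and 0.05 m and z of fitting_done_c in the frame of tray below 0.036 m and angle between fitting_done_c's own z axis and vertical below 0.15 rad and linear speed of fitting_done below 0.03 m/s), for 0.2 s.
At the end, for the whole second after the job is handed in: Finished fitting foot down in the tray. Each present fitting flush on its block (height 2.5 mm, sideways 5 mm, 0.08 rad), a clamp on one of its pins (12 mm sideways, leaning under 0.3 rad, pivot 40 to 62 mm above the foot). All at rest (x of fitting_done_c in the frame of tray between -0.06 and 0.06 m and y of fitting_done_c in the frame of tray between -0.05 and 0.05 m and z of fitting_done_c in the frame of tray below 0.036 m and angle between fitting_done_c's own z axis and vertical below 0.15 rad and horizontal distance between fitting_s_c and block_s below 0.005 m and angle between the x axis of fitting_s_c and the x axis of block_s, either way round below 0.08 rad and z of fitting_s_c in the frame of block_s between 0.046 and 0.0515 m and angle between each of fitting_s_c, fitting_m_c, fitting_l_c's own z axis and vertical below 0.04 rad and ((horizontal distance between clip_1_c and fitting_s_a below 0.012 m and angle between clip_1_c's own z axis and vertical below 0.3 rad and z of clip_1_c in the frame of fitting_s_a between 0.04 and 0.062 m) or (horizontal distance between clip_1_c and fitting_s_b below 0.012 m and angle between clip_1_c's own z axis and vertical below 0.3 rad and z of clip_1_c in the frame of fitting_s_b between 0.04 and 0.062 m) or (horizontal distance between clip_2_c and fitting_s_a below 0.012 m and angle between clip_2_c's own z axis and vertical below 0.3 rad and z of clip_2_c in the frame of fitting_s_a between 0.04 and 0.062 m) or (horizontal distance between clip_2_c and fitting_s_b below 0.012 m and angle between clip_2_c's own z axis and vertical below 0.3 rad and z of clip_2_c in the frame of fitting_s_b between 0.04 and 0.062 m) or (horizontal distance between clip_3_c and fitting_s_a below 0.012 m and angle between clip_3_c's own z axis and vertical below 0.3 rad and z of clip_3_c in the frame of fitting_s_a between 0.04 and 0.062 m) or (horizontal distance between clip_3_c and fitting_s_b below 0.012 m and angle between clip_3_c's own z axis and vertical below 0.3 rad and z of clip_3_c in the frame of fitting_s_b between 0.04 and 0.062 m)) and linear speed of each of fitting_s, fitting_m, fitting_l, clip_1, clip_2, clip_3 below 0.02 m/s and horizontal distance between fitting_m_c and block_m below 0.005 m and angle between the x axis of fitting_m_c and the x axis of block_m, either way round below 0.08 rad and z of fitting_m_c in the frame of block_m between 0.046 and 0.0515 m and ((horizontal distance between clip_1_c and fitting_m_a below 0.012 m and angle between clip_1_c's own z axis and vertical below 0.3 rad and z of clip_1_c in the frame of fitting_m_a between 0.04 and 0.062 m) or (horizontal distance between clip_1_c and fitting_m_b below 0.012 m and angle between clip_1_c's own z axis and vertical below 0.3 rad and z of clip_1_c in the frame of fitting_m_b between 0.04 and 0.062 m) or (horizontal distance between clip_2_c and fitting_m_a below 0.012 m and angle between clip_2_c's own z axis and vertical below 0.3 rad and z of clip_2_c in the frame of fitting_m_a between 0.04 and 0.062 m) or (horizontal distance between clip_2_c and fitting_m_b below 0.012 m and angle between clip_2_c's own z axis and vertical below 0.3 rad and z of clip_2_c in the frame of fitting_m_b between 0.04 and 0.062 m) or (horizontal distance between clip_3_c and fitting_m_a below 0.012 m and angle between clip_3_c's own z axis and vertical below 0.3 rad and z of clip_3_c in the frame of fitting_m_a between 0.04 and 0.062 m) or (horizontal distance between clip_3_c and fitting_m_b below 0.012 m and angle between clip_3_c's own z axis and vertical below 0.3 rad and z of clip_3_c in the frame of fitting_m_b between 0.04 and 0.062 m)) and horizontal distance between fitting_l_c and block_l below 0.005 m and angle between the x axis of fitting_l_c and the x axis of block_l, either way round below 0.08 rad and z of fitting_l_c in the frame of block_l between 0.046 and 0.0515 m and ((horizontal distance between clip_1_c and fitting_l_a below 0.012 m and angle between clip_1_c's own z axis and vertical below 0.3 rad and z of clip_1_c in the frame of fitting_l_a between 0.04 and 0.062 m) or (horizontal distance between clip_1_c and fitting_l_b below 0.012 m and angle between clip_1_c's own z axis and vertical below 0.3 rad and z of clip_1_c in the frame of fitting_l_b between 0.04 and 0.062 m) or (horizontal distance between clip_2_c and fitting_l_a below 0.012 m and angle between clip_2_c's own z axis and vertical below 0.3 rad and z of clip_2_c in the frame of fitting_l_a between 0.04 and 0.062 m) or (horizontal distance between clip_2_c and fitting_l_b below 0.012 m and angle between clip_2_c's own z axis and vertical below 0.3 rad and z of clip_2_c in the frame of fitting_l_b between 0.04 and 0.062 m) or (horizontal distance between clip_3_c and fitting_l_a below 0.012 m and angle between clip_3_c's own z axis and vertical below 0.3 rad and z of clip_3_c in the frame of fitting_l_a between 0.04 and 0.062 m) or (horizontal distance between clip_3_c and fitting_l_b below 0.012 m and angle between clip_3_c's own z axis and vertical below 0.3 rad and z of clip_3_c in the frame of fitting_l_b between 0.04 and 0.062 m))); the robot touches nothing.
It fails at once if a bystander is pushed more than 60 mm aside (distance of any of drill_bit, flat_bar, mallet, screwdriver from where it was at the start of the episode above 0.06 m).
Of fitting_s, fitting_m, fitting_l only 2 to 3 are there at a start; the rules pass over those that are not, and their reading is None.
At some moment in a run one of fitting_s, fitting_m, fitting_l may be knocked a few centimetres aside while the robot is not near it.
It also fails if it takes over 210 s, if anything falls off the work surface, if the arm or the gripper's body presses on something with over 40 N, if the wrist force passes 120 N, or if a joint passes its speed limit or range.

## Working session

There is one attempt and no reset: what is moved stays moved. The work goes in short steps, Python scripts to look and compute and a tool call to move; the robot and the scene stay as the last step left them, time stands still between calls to the robot, and variables do not carry over. Pictures are saved under pics/ and viewed, and the job is handed in when it is done.

Besides the shell and the picture viewer there is one more tool, called after "Emit:" as name(argument=value, ...), one argument or row to a line, values as JSON. move_arm: Moves the arm, as the interface text tells. Its arguments: {"type":"object","properties":{"deltas":{"type":"array","items":{"type":"array","items":{"type":"number"}}},"force":{"type":"number"}},"required":["deltas"]}

```bash
ls; mkdir -p pics; python3 - <<'E'
from plant import env
import cv2,numpy as np
s=env.state();print(s)
for n in("scene","top"):
    p,d=env.capture(n);cv2.imwrite(f"pics/{n}0.png",p);np.save(f"{n}_d.npy",d);print(n,env.camera_model(n))
E
```

```text
pics
{'time': 0.0, 'joint_positions': array([ 1.21784023,  0.33391333,  0.03984453,  1.46626809, -0.01340822,
        1.34332514, -0.05852456]), 'joint_velocities': array([0.00022068, 0.00107959, 0.00111316, 0.00060459, 0.00120534,
       0.00128361, 0.00110482]), 'tau': array([-3.34006754e-04, -6.56362939e+01,  1.33510988e+00, -4.03815365e+01,
       -5.98114310e-02,  4.45589307e-02,  1.30057165e-04]), 'position': array([ 163.04795083, -628.72290746,  221.65887698]), 'orientation': array([-2.48392823e+00,  1.92193722e+00,  2.13430862e-03]), 'wrist_force': array([ 1.02676383,  0.29648825, -0.17771258]), 'moment': array([ 0.00982752, -0.00261664, -0.01689277]), 'opening': 87.01324126242804}
scene {'fov_y': 51.55118069029837, 'cx': 258.0885150812351, 'cy': 196.40377747076084, 'rvec': array([ 0.78607843,  2.73463501, -0.85982511]), 'tvec': array([ 412.01541919, -188.6265231 , 1507.93099105])}
top {'fov_y': 53.0088980724349, 'cx': 255.7731971364753, 'cy': 191.682959328645, 'rvec': array([ 2.21755124, -1.98047305,  0.22396012]), 'tvec': array([ -38.89011988,  513.63157199, 1009.2411502 ])}
```

View pics/scene0.png

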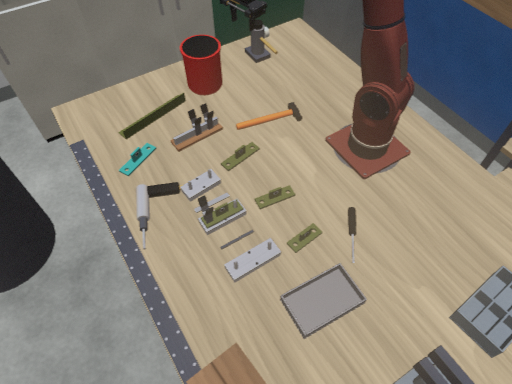

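View pics/top0.png

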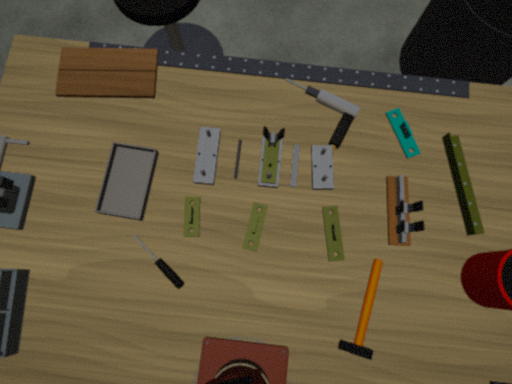

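```bash
cat > h.py <<'E'
from plant import env
import cv2,numpy as np
from scipy.spatial.transform import Rotation as R
def cam(n):
    m=env.camera_model(n);f=192/np.tan(np.radians(m['fov_y']/2))
    return f,m['cx'],m['cy'],R.from_rotvec(m['rvec']).as_matrix(),np.array(m['tvec'])
def proj(n,P):
    f,cx,cy,Rm,t=cam(n);c=np.atleast_2d(P)@Rm.T+t
    return np.c_[f*c[:,0]/c[:,2]+cx,f*c[:,1]/c[:,2]+cy]
def cloud(n,d):
    f,cx,cy,Rm,t=cam(n);v,u=np.mgrid[:384,:512]
    c=np.stack([(u-cx)/f*d,(v-cy)/f*d,d],-1)
    return (c-t)@Rm   # world
def ray(n,uv,z):
    f,cx,cy,Rm,t=cam(n);uv=np.atleast_2d(uv)
    dr=np.c_[(uv[:,0]-cx)/f,(uv[:,1]-cy)/f,np.ones(len(uv))]@Rm
    o=-Rm.T@t
    return o+dr*((z-o[2])/dr[:,2])[:,None]
E
python3 - <<'E'
from h import *
np.set_printoptions(precision=1,suppress=True)
for n in("scene","top"):
    d=np.load(n+"_d.npy");W=cloud(n,d)
    print(n,proj(n,[[0,0,0],[500,0,0],[163,-629,222]]))
    for (v,u) in ([(300,300),(250,60),(120,200),(330,150),(90,200)] if n=="top" else [(200,300),(250,200),(300,250),(100,130),(330,380)]): print(u,v,W[v,u])
s=env.state();print(R.from_rotvec(s['orientation']).as_matrix())
p=cv2.imread("pics/top0.png");cv2.imwrite("pics/tz.png",cv2.resize(p[95:275,90:440],None,fx=2.28,fy=2.28,interpolation=cv2.INTER_CUBIC))
E
```

```text
scene [[366.7 146.7]
 [254.7 204.8]
 [243.   24.8]]
300 200 [356.7  64.6  -2. ]
200 250 [737.2  54.3   0.2]
250 300 [688.9 277.9   2.7]
130 100 [ 663.9 -715.6    3.5]
380 330 [425.9 544.6   2.1]
top [[240.9 387.6]
 [261.7 201.6]
 [541.6 369.5]]
300 300 [ 238.  -134.7   -0.7]
60 250 [297.7 549.7  -0.8]
200 120 [730.1 214.    0.2]
150 330 [114.9 261.2  -0.3]
200 90 [827.8 227.9   1.7]
[[ 0.3 -1.  -0. ]
 [-1.  -0.3  0. ]
 [-0.   0.  -1. ]]
```

View pics/tz.png

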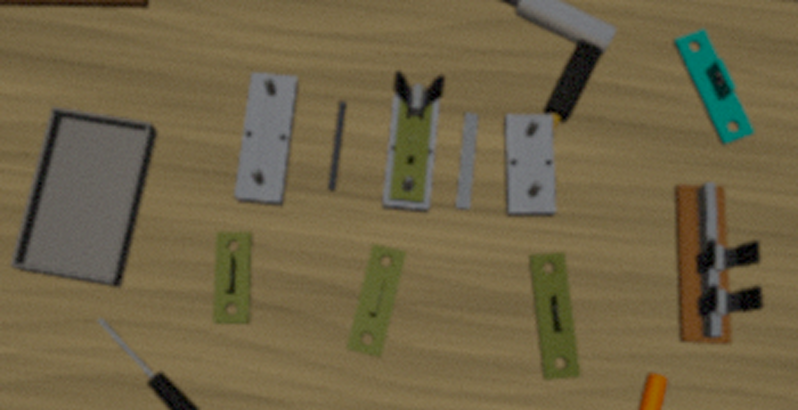

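```bash
cat >> h.py <<'E'
from scipy.optimize import minimize
def box(x0,x1,y0,y1,z0,z1): return np.array([[x,y,z] for x in(x0,x1) for y in(y0,y1) for z in(z0,z1)],float)
def bc(lx,ly,z0,z1,cx=0): return box(cx-lx/2,cx+lx/2,-ly/2,ly/2,z0,z1)
def fitting(L): return [bc(L,44,0,8),bc(44,8,8,48)]
def block(L,p): return [bc(L,60,0,25),bc(10,10,25,64,p),bc(10,10,25,64,-p)]
S=8
def render(n,parts,pose,zb=0,ss=S,roi=None):
    x,y,a=pose;c,s=np.cos(a),np.sin(a);M=np.array([[c,s,0],[-s,c,0],[0,0,1]])
    u0,v0,u1,v1=roi;im=np.zeros(((v1-v0)*ss,(u1-u0)*ss),np.uint8)
    for q in parts:
        uv=proj(n,q@M+[x,y,zb]);uv=(uv+0.5-[u0,v0])*ss-0.5
        h=cv2.convexHull(np.round(uv*16).astype(np.int32));cv2.fillConvexPoly(im,h,255,shift=4)
    return cv2.resize(im,None,fx=1/ss,fy=1/ss,interpolation=cv2.INTER_AREA)/255.
def fit(n,mask,parts,pose0,zb=0):
    uv=proj(n,np.c_[np.array([[-1,-1],[1,1],[1,-1],[-1,1]])*110+pose0[:2],np.zeros(4)])
    u0,v0=np.maximum(uv.min(0).astype(int),0);u1,v1=uv.max(0).astype(int);u1=min(u1,512);v1=min(v1,384)
    roi=(u0,v0,u1,v1);m=cv2.GaussianBlur(mask[v0:v1,u0:u1].astype(np.float32),(0,0),1.)
    def f(q): return ((cv2.GaussianBlur(render(n,parts,(q[0],q[1],q[2]/50),zb,roi=roi),(0,0),1.)-m)**2).sum()
    q0=np.array([pose0[0],pose0[1],pose0[2]*50])
    best=None
    for k in range(3):
        r=minimize(f,q0,method='Nelder-Mead',options=dict(initial_simplex=q0+np.array([[0,0,0],[8,0,0],[0,8,0],[0,0,6]])/(k+1),xatol=.05,fatol=.01));q0=r.x
    return np.array([q0[0],q0[1],q0[2]/50]),r.fun,m.sum()
E
python3 - <<'E'
from h import *
np.set_printoptions(precision=2,suppress=True)
for n in ("top","scene"):
    p,d=env.capture(n)
    cv2.imwrite(f"pics/{n}1.png",p)
    for l in ["fitting_s_c","fitting_m_c","fitting_l_c","fitting_done_c","block_s","block_m","block_l","rail","tray","clip_1_c"]:
        r=env.silhouettes(n,l);t=env.tip_of(n,l)
        print(n,l,[(round(x['p'],2),np.array(x['rect'][:2])*[512,384],int(x['pixels'].sum())) for x in r[:4]],[(round(x['p'],2),np.array(x['centre'])*[512,384]) for x in t[:4]])
hsv=cv2.cvtColor(cv2.imread("pics/top1.png"),cv2.COLOR_BGR2HSV)
for u,v in [(193,204),(255,240),(333,247),(270,175),(207,140),(200,190),(322,180),(150,170),(404,240),(400,190),(405,120)]: print(u,v,hsv[v,u])
print(env.state()['time'])
E
```

```text
top fitting_s_c [(0.86, array([189.85, 217.11]), 661), (0.16, array([408.93, 206.94]), 275)] [(0.88, array([190.98, 203.29])), (0.74, array([193.89, 232.01])), (0.61, array([190.92, 217.19])), (0.21, array([268.7 , 159.71]))]
top fitting_m_c [(0.56, array([255.28, 225.75]), 755)] [(0.83, array([257.48, 224.72])), (0.72, array([261.68, 211.32])), (0.6, array([250.32, 242.11]))]
top fitting_l_c [(0.66, array([334.03, 231.05]), 847), (0.66, array([400.23, 134.05]), 761), (0.28, array([255.95, 226.41]), 719)] [(0.95, array([394.29, 114.82])), (0.91, array([332.08, 210.39])), (0.71, array([332.9 , 229.29])), (0.65, array([333.62, 253.29]))]
top fitting_done_c [(0.69, array([270.03, 161.51]), 567), (0.5, array([255.74, 227.21]), 733)] [(0.76, array([269.98, 157.21]))]
top block_s [(0.69, array([252.67, 227.1 ]), 684), (0.68, array([237.47, 160.24]), 58), (0.67, array([321.43, 168.35]), 931), (0.67, array([270.75, 166.69]), 132)] [(0.94, array([322.2 , 168.81])), (0.89, array([207.41, 154.79])), (0.8, array([271.31, 164.51]))]
top block_m [(0.69, array([252.67, 227.1 ]), 684), (0.68, array(
[... 2151 characters left out ...]
.7, array([201.06, 185.36]), 667)] [(0.85, array([221.39, 220.11])), (0.83, array([202.09, 189.08])), (0.65, array([253.9 , 259.51]))]
scene rail [(0.78, array([198.5 , 134.36]), 685)] [(0.68, array([194.1 , 135.01]))]
scene tray [(0.68, array([322.82, 302.21]), 3524)] [(0.92, array([323.58, 303.09])), (0.72, array([349.7, 232.2]))]
scene clip_1_c [(0.51, array([207.87, 115.51]), 164), (0.36, array([277.45, 198.14]), 508)] [(0.49, array([207.92, 118.39]))]
193 204 [ 24 118 102]
255 240 [ 33 137  99]
333 247 [ 32 157  86]
270 175 [17 59 61]
207 140 [110  13 122]
200 190 [ 22 111 126]
322 180 [150   4  68]
150 170 [19 22 94]
404 240 [100   7 109]
400 190 [116  19  93]
405 120 [ 77  90 110]
2.2
```

```bash
python3 - <<'E'
from h import *
np.set_printoptions(precision=2,suppress=True)
def order(*a): pass
for n in ("top","scene"):
    p=cv2.imread(f"pics/{n}1.png");lab=cv2.cvtColor(cv2.GaussianBlur(p,(0,0),.7),cv2.COLOR_BGR2HSV).astype(int)
    H,Sa,V=lab[...,0],lab[...,1],lab[...,2]
    g=((H>=26)&(H<50)&(Sa>70)).astype(np.uint8)
    b=((Sa<55)&(V>70)).astype(np.uint8) if n=="top" else ((Sa<40)).astype(np.uint8)
    cv2.imwrite(f"pics/mask_{n}.png",np.hstack([g*255,b*255])[::1])
    np.savez(f"m_{n}.npz",g=g,b=b)
# initial from rays
for nm,uv,L in [("s",(193,216),116),("m",(255,226),136),("l",(333,233),156)]:
    x=ray("top",uv,8)[0];print(nm,x)
for nm,uv in [("l",(207,155)),("m",(270,162)),("s",(322,167)),("tray",(128,181)),("rail",(398,210))]: print(nm,ray("top",uv,25)[0])
E
```

```text
s [434.58 190.27   8.  ]
m [426.03  11.14   8.  ]
l [ 431.14 -210.68    8.  ]
l [614.48 173.23  25.  ]
m [614.19 -11.34  25.  ]
s [ 616.29 -162.6    25.  ]
tray [511.51 387.1   25.  ]
rail [ 514.56 -385.82   25.  ]
```

```bash
python3 -c "
import cv2
for n in('top','scene'):
    a=cv2.imread(f'pics/mask_{n}.png');cv2.imwrite(f'pics/mk_{n}.png',cv2.resize(a,(800,300),interpolation=cv2.INTER_AREA))"
```

```text
(no output)
```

View pics/mk_top.png

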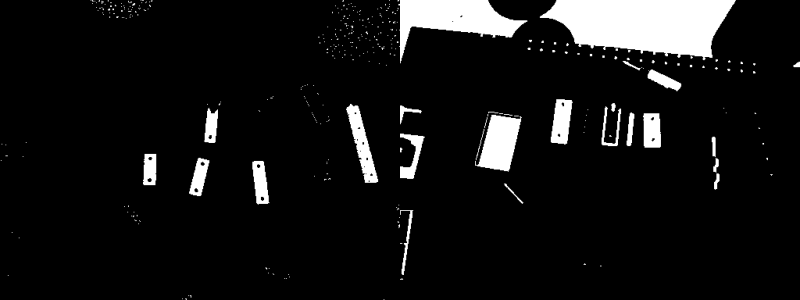

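View pics/mk_scene.png

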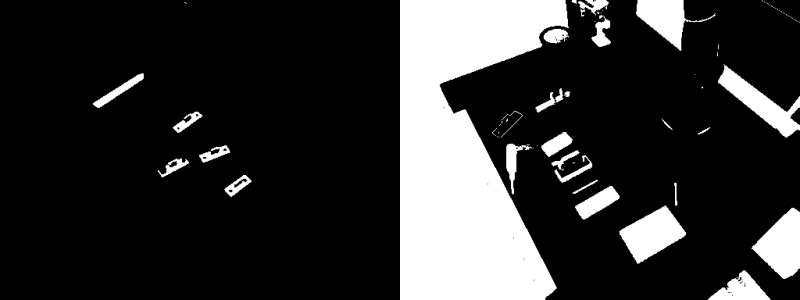

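```bash
cat >> h.py <<'E'
def fitw(n,mask,W,parts,pose0,zb=0):
    uv=proj(n,np.c_[np.array([[-1,-1],[1,1],[1,-1],[-1,1]])*105+pose0[:2],np.zeros(4)])
    u0,v0=np.maximum(uv.min(0).astype(int),0);u1,v1=uv.max(0).astype(int);u1=min(u1,512);v1=min(v1,384)
    roi=(u0,v0,u1,v1);m=cv2.GaussianBlur(mask[v0:v1,u0:u1].astype(np.float32),(0,0),.8);w=W[v0:v1,u0:u1].astype(np.float32)
    def f(q): return (w*(cv2.GaussianBlur(render(n,parts,(q[0],q[1],q[2]/50),zb,roi=roi),(0,0),.8)-m)**2).sum()
    q0=np.array([pose0[0],pose0[1],pose0[2]*50])
    for k in range(3):
        r=minimize(f,q0,method='Nelder-Mead',options=dict(initial_simplex=q0+np.array([[0,0,0],[8,0,0],[0,8,0],[0,0,6]])/(k+1),xatol=.05,fatol=.01));q0=r.x
    return np.array([q0[0],q0[1],q0[2]/50]),r.fun
def isolate(mask,n,xy,rad,k=3):
    """keep mask within rad mm of xy (table plane), biggest component after closing"""
    z=ray(n,np.array([[u,v] for v in range(384) for u in range(512)]),10)
    ok=(np.hypot(z[:,0]-xy[0],z[:,1]-xy[1])<rad).reshape(384,512)
    m=(mask&ok).astype(np.uint8)
    m=cv2.morphologyEx(m,cv2.MORPH_CLOSE,np.ones((k,k)))
    nl,lb,st,_=cv2.connectedComponentsWithStats(m,connectivity=4)
    m=(lb==1+st[1:,4].argmax()).astype(np.uint8)
    c,_=cv2.findContours(m,cv2.RETR_EXTERNAL,cv2.CHAIN_APPROX_NONE);cv2.drawContours(m,c,-1,1,-1)
    return m
E
cat > meas.py <<'E'
from h import *
np.set_printoptions(precision=2,suppress=True)
one=np.ones((384,512))
for n in ("top","scene"):
    z=np.load(f"m_{n}.npz")
    for nm,x,y,a,L in [("s",435,190,0,116),("m",426,11,-.2,136),("l",431,-210,.1,156)]:
        m=isolate(z['g'],n,(x,y),100)
        print(n,"fit",nm,*fitw(n,m,one,fitting(L),(x,y,a)),m.sum())
    for nm,x,y,a,L,p in [("l",614,173,0,170,60),("s",616,-162,0,130,40)]:
        m=isolate(z['b'],n,(x,y),105)
        print(n,"blk",nm,*fitw(n,m,one,[bc(L,60,0,25)],(x,y,a)),*fitw(n,m,one,[bc(L,60,24.5,25)],(x,y,a)),*fitw(n,m,one,block(L,p),(x,y,a)),m.sum())
    m=isolate(z['b'],n,(511,387),150,3)
    print(n,"tray",*fitw(n,m,one,[bc(210,130,0,35)],(511,387,-.1)),m.sum())
E
python3 meas.py
```

```text
top fit s [433.95 195.09   0.12] 3.741517436158037 630
top fit m [426.56  11.9   -0.13] 1.3150937983812638 743
top fit l [ 432.31 -210.98    0.19] 4.622197591478971 867
top blk l [618.52 176.84   0.02] 13.340881642130203 [615.59 175.13   0.02] 4.541595780699104 [618.52 176.84   0.02] 13.340881642130203 1192Traceback (most recent call last):
  File "meas.py", line 11, in <module>
    print(n,"blk",nm,*fitw(n,m,one,[bc(L,60,0,25)],(x,y,a)),*fitw(n,m,one,[bc(L,60,24.5,25)],(x,y,a)),*fitw(n,m,one,block(L,p),(x,y,a)),m.sum())
                                                                                                       ~~~~^^^^^^^^^^^^^^^^^^^^^^^^^^^^
  File "h.py", line 49, in fitw
    r=minimize(f,q0,method='Nelder-Mead',options=dict(initial_simplex=q0+np.array([[0,0,0],[8,0,0],[0,8,0],[0,0,6]])/(k+1),xatol=.05,fatol=.01));q0=r.x
    res = _minimize_neldermead(fun, x0, args, callback, bounds=bounds,
                               **options)
    fxcc = func(xcc)
    fx = function(np.copy(x), *(wrapper_args + args))
  File "h.py", line 46, in f
    def f(q): return (w*(cv2.GaussianBlur(render(n,parts,(q[0],q[1],q[2]/50),zb,roi=roi),(0,0),.8)-m)**2).sum()
                                          ~~~~~~^^^^^^^^^^^^^^^^^^^^^^^^^^^^^^^^^^^^^^^^
  File "h.py", line 29, in render
    uv=proj(n,q@M+[x,y,zb]);uv=(uv+0.5-[u0,v0])*ss-0.5
  File "h.py", line 8, in proj
    f,cx,cy,Rm,t=cam(n);c=np.atleast_2d(P)@Rm.T+t
                 ~~~^^^
  File "h.py", line 5, in cam
    m=env.camera_model(n);f=192/np.tan(np.radians(m['fov_y']/2))
ValueError: time passes only in moves, steps and waits
```

```bash
python3 - <<'E'
s=open('h.py').read()
s=s.replace("def cam(n):\n","import functools\n@functools.lru_cache(None)\ndef cam(n):\n",1)
open('h.py','w').write(s)
E
python3 meas.py; python3 -c "
from h import *
print(env.state()['time'])"
```

```text
top fit s [433.95 195.09   0.12] 3.741517436158037 630
top fit m [426.56  11.9   -0.13] 1.3150937983812638 743
top fit l [ 432.31 -210.98    0.19] 4.622197591478971 867
top blk l [618.52 176.84   0.02] 13.340881642130203 [615.59 175.13   0.02] 4.541595780699104 [618.52 176.84   0.02] 13.340881642130203 1192
top blk s [ 621.99 -164.39    0.11] 12.02044345317992 [ 618.69 -162.8     0.1 ] 5.927475745338165 [ 621.99 -164.39    0.11] 12.02044345317992 937
top tray [515.94 395.41  -0.07] 607.0757438238858 2773
scene fit s [431.92 191.97   0.12] 6.808579794869818 437
scene fit m [425.17   8.94  -0.12] 52.139562771000044 385
scene fit l [ 431.21 -214.68    0.2 ] 9.364944480103357 416
scene blk l [615.06 172.74   0.01] 9.838739979483101 [617.75 177.56   0.01] 35.20962353061912 [615.06 172.74   0.01] 9.838739979483101 1131
scene blk s [ 618.86 -167.61    0.13] 7.602381668565309 [ 621.65 -159.14    0.13] 49.29369133831911 [ 619.07 -167.57    0.11] 9.552426265468691 655
scene tray [511.22 389.58  -0.05] 35.50503884397719 3407
2.2
```

```bash
python3 - <<'E'
from h import *
np.set_printoptions(precision=2,suppress=True)
p=cv2.imread("pics/top1.png");hsv=cv2.cvtColor(p,cv2.COLOR_BGR2HSV)
for u,v in [(391,190),(391,230),(390,210),(380,200),(403,185),(407,200),(416,225)]: print(u,v,hsv[v,u])
one=np.ones((384,512))
for n in("top","scene"):
    W=cloud(n,np.load(n+"_d.npy"))
    for nm,c,r in [("rail",(514,-386),130),("blk_m",(614,-11),110),("bl",(615,174),110),("bs",(619,-165),90),("tray",(511,388),160)]:
        near=np.hypot(W[...,0]-c[0],W[...,1]-c[1])<r
        for z0,z1 in [(20,30),(38,50),(62,85),(85,140)]:
            q=W[near&(W[...,2]>z0)&(W[...,2]<z1)]
            if len(q)>4:
                rc=cv2.minAreaRect(q[:,:2].astype(np.float32));print(n,nm,z0,z1,len(q),np.median(q,0),rc[0],rc[1],rc[2])
    z=np.load(f"m_{n}.npz")
    m=isolate(z['g']|z['b'],n,(614,-11),90);cv2.imwrite(f"pics/bm_{n}.png",cv2.resize(m*255,None,fx=1.5,fy=1.5))
    g=isolate(z['g'],n,(614,-11),90)
    Wt=one.copy()
    uvp=proj(n,[[660,-11,z] for z in (33,81,130)]);
    for a,b in zip(uvp[:-1],uvp[1:]): cv2.line(Wt,tuple(int(i) for i in a),tuple(int(i) for i in b),0,26 if n=="top" else 20)
    for L,pp in((150,50),):
        print(n,"bm",fitw(n,m,Wt,[bc(150,60,0 if n=="scene" else 24.5,25),bc(44,8,33,73)],(614,-11,0)))
    print(n,"done",fitw(n,g,Wt,fitting(136),(614,-11,0),25), proj(n,[[614,-11,25]]))
E
```

```text
391 190 [ 16 208 104]
391 230 [ 15 191 108]
390 210 [ 16 175 105]
380 200 [ 19 107 119]
403 185 [ 10  21 108]
407 200 [ 15 165 110]
416 225 [105 128  16]
top rail 20 30 77 [ 508.61 -383.34   24.25] (517.9263305664062, -382.5261535644531) (188.2415313720703, 8.574373245239258) 3.6357288360595703
top rail 38 50 224 [ 543.73 -387.99   42.8 ] (519.3223876953125, -388.0088806152344) (187.12637329101562, 17.977582931518555) 3.569025993347168
top rail 62 85 185 [ 501.61 -402.67   66.28] (489.3248596191406, -391.31378173828125) (82.55718231201172, 39.79764938354492) 3.919250965118408
top rail 85 140 256 [ 477.05 -411.25  104.27] (489.1787414550781, -391.8966979980469) (80.65127563476562, 57.35710144042969) 3.5505058765411377
top blk_m 20 30 362 [602.73  -6.95  24.93] (618.268310546875, -10.071222305297852) (148.84109497070312, 59.98052978515625) 0.4426552355289459
top blk_m 38 50 18 [657.72 -10.52  44.25] (615.59521484375, -14.680326461791992) (101.99716186523438, 20.26214599609375) 5.935925006866455
top blk_m 62 85 107 [639.85 -10.03  72.57] (626.041015625, -4.888957977294922) (23.262599945
[... 3170 characters left out ...]
38   42.84] (619.7776489257812, -162.63363647460938) (90.41276550292969, 10.558024406433105) 6.80523157119751
scene bs 62 85 11 [ 583.93 -161.76   64.61] (620.4073486328125, -161.5076141357422) (84.81205749511719, 8.561837196350098) 6.247373580932617
scene tray 20 30 224 [496.51 386.26  25.15] (513.7525634765625, 391.92132568359375) (130.94923400878906, 208.9998779296875) 86.97653198242188
scene tray 38 50 44 [491.48 397.06  38.7 ] (513.244873046875, 392.6974182128906) (128.13719177246094, 208.0839080810547) 86.87327575683594
scene bm (array([618.6 , -14.45,  -0.01]), np.float64(62.705386330046494))
scene done (array([623.25, -16.2 ,  -0.05]), np.float64(37.89657268262074)) [[223.42 213.52]]
```

```bash
python3 - <<'E'
from h import *
np.set_printoptions(precision=2,suppress=True)
for n in("top","scene"):
    d=np.load(n+"_d.npy");W=cloud(n,d);z=np.load(f"m_{n}.npz")
    m=isolate(z['b'],n,(616,175),105)>0
    near=(np.hypot(W[...,0]-616,W[...,1]-175)<110)
    dm=near&(W[...,2]>20)&(W[...,2]<30)
    dm2=near&(W[...,2]>8)
    for k in (m,dm,dm2):
        v,u=np.nonzero(k);print(n,k.sum(),u.mean(),v.mean(),u.min(),u.max(),v.min(),v.max())
    q=W[m&dm];print(q.mean(0), "colormask ray z25",ray(n,[[np.nonzero(m)[1].mean(),np.nonzero(m)[0].mean()]],25))
    # table plane fit
    t=np.abs(W[...,2])<8; t&=(W[...,0]>350)&(W[...,0]<750)&(np.abs(W[...,1])<450)
    A=np.c_[W[t][:,:2]-[550,0],np.ones(t.sum())];print(np.linalg.lstsq(A,W[t][:,2],rcond=None)[0],W[t][:,2].std())
E
```

```text
top 1192 206.3515100671141 155.20973154362417 193 220 127 184
top 1074 206.01303538175046 155.06703910614524 193 219 127 183
top 1256 207.8734076433121 155.5095541401274 193 240 127 184
[614.65 175.99  24.24] colormask ray z25 [[613.64 175.01  25.  ]]
[-0.    0.   -0.05] 2.786640029325379
scene 1131 252.1600353669319 258.87179487179486 224 280 238 280
scene 934 252.32441113490364 258.81584582441116 225 281 238 280
scene 1178 251.51528013582342 258.0178268251273 221 281 230 281
[618.98 178.41  25.41] colormask ray z25 [[619.9  178.29  25.  ]]
[-0.    0.    1.21] 2.744688772130202
```

```bash
cat > plan.py <<'E'
import sys
from h import *
np.set_printoptions(precision=4,suppress=True)
def show(*wps):
    s=env.state();P=np.array(s['position']);M=R.from_rotvec(s['orientation']).as_matrix()
    th=np.arctan2(-M[1,1],-M[0,1])
    print("t %.2f pos %s th %.4f tilt %s open %.1f F %s M %s"%(s['time'],np.round(P,1),th,np.round(M[:2,2],4),s['opening'],np.round(s['wrist_force'],1),np.round(s['moment'],2)))
    for w in wps:
        w=list(w);D=np.array(w[:3])-P;dth=w[3]-th
        # rotation first in place then shift at new th
        t=w[3];d=np.array([D[0]*np.sin(t)-D[1]*np.cos(t),-(D[0]*np.cos(t)+D[1]*np.sin(t)),-D[2]])/1000
        n=max(1,int(np.ceil(np.abs(d).max()/.05)))
        print("to",w,"turn z units %.3f"%(-dth/np.radians(5)),"shift",d,"-> /%d"%n,d/n)
        P=np.array(w[:3]);th=w[3]
if __name__=="__main__":
    show(*[[float(v) for v in a.split(',')] for a in sys.argv[1:]])
E
python3 - <<'E'
from h import *
W=cloud("top",np.load("top_d.npy"))
m=(W[...,2]>60)&(W[...,1]<-420)&(W[...,0]<450)
print(m.sum(),W[m].min(0),W[m].max(0))
W=cloud("scene",np.load("scene_d.npy"))
m=(W[...,2]>60)&(W[...,1]<-420)&(W[...,1]>-900)&(W[...,0]<550)&(W[...,0]>150)&(W[...,2]<300)
print(m.sum(),W[m].min(0),W[m].max(0))
E
python3 plan.py 300,-520,250,.012 668,-10.5,200,.012 668,-10.5,95,.012
```

```text
2084 [ 276.79737978 -634.65348163   60.00144834] [ 425.41694206 -560.78067072  191.84737693]
1873 [ 150.59984378 -724.31583732   60.06807489] [ 502.70858248 -420.22299015  299.85637829]
t 2.20 pos [ 163.2 -629.2  222.5] th 0.2538 tilt [0. 0.] open 86.8 F [-0.  -0.1 -0.6] M [-0.06  0.04  0.01]
to [300.0, -520.0, 250.0, 0.012] turn z units 2.770 shift [-0.1075 -0.1381 -0.0275] -> /3 [-0.0358 -0.046  -0.0092]
to [668.0, -10.5, 200.0, 0.012] turn z units -0.000 shift [-0.505  -0.3741  0.05  ] -> /11 [-0.0459 -0.034   0.0045]
to [668.0, -10.5, 95.0, 0.012] turn z units -0.000 shift [ 0.    -0.     0.105] -> /3 [ 0.    -0.     0.035]
```

Emit:
move_arm(
  deltas=[
    [0,0,1,0,0,-0.02,0],
    [0,0,1,0,0,-0.02,0],
    [0,0,0.77,0,0,0,0],
    [0,0,0,-0.045,-0.02,0,0],
    [0,0,0,-0.045,-0.02,0,0],
    [0,0,0,-0.045,-0.02,0,0],
    [0,0,0,-0.045,-0.03,0,0],
    [0,0,0,-0.045,-0.035,0,0],
    [0,0,0,-0.045,-0.035,0,0],
    [0,0,0,-0.045,-0.04,0,0],
  ],
  force=8,
)

```text
time: 3.2
position: [342.6, -332.3, 263.0]
orientation: [2.234, -2.208, 0.002]
wrist_force: [1.2, -0.3, -0.6]
opening: 87.0
```

```bash
python3 plan.py 668,-10.5,180,.012 668,-10.5,95,.012
```

```text
t 3.20 pos [ 342.6 -332.3  263. ] th 0.0116 tilt [ 0.0005 -0.0009] open 87.0 F [ 1.2 -0.3 -0.6] M [-0.04 -0.01  0.01]
to [668.0, -10.5, 180.0, 0.012] turn z units -0.004 shift [-0.3179 -0.3292  0.083 ] -> /7 [-0.0454 -0.047   0.0119]
to [668.0, -10.5, 95.0, 0.012] turn z units -0.000 shift [ 0.    -0.     0.085] -> /2 [ 0.     -0.      0.0425]
```

Emit:
move_arm(
  deltas=[
    [0,0,0,-0.04,-0.041,0.01,0],
    [0,0,0,-0.04,-0.041,0.01,0],
    [0,0,0,-0.04,-0.041,0.01,0],
    [0,0,0,-0.04,-0.041,0.01,0],
    [0,0,0,-0.04,-0.041,0.01,0],
    [0,0,0,-0.04,-0.041,0.01,0],
    [0,0,0,-0.04,-0.041,0.01,0],
    [0,0,0,0,0,0,0],
    [0,0,0,0,0,0,0],
  ],
)

```text
time: 4.1
position: [586.1, -89.1, 201.7]
orientation: [2.237, -2.205, -0.002]
wrist_force: [-0.1, -1.0, -0.3]
opening: 87.1
```

```bash
python3 plan.py 668,-10.5,150,.012 668,-10.5,95,.012; python3 - <<'E'
from h import *
p,d=env.capture("scene");cv2.imwrite("pics/s2.png",cv2.resize(p[100:300,120:380],None,fx=3,fy=3))
E
```

```text
t 4.10 pos [586.1 -89.1 201.7] th 0.0146 tilt [-0.0011  0.0008] open 87.1 F [-0.1 -1.  -0.3] M [-0.05  0.05  0.04]
to [668.0, -10.5, 150.0, 0.012] turn z units 0.030 shift [-0.0776 -0.0828  0.0517] -> /2 [-0.0388 -0.0414  0.0259]
to [668.0, -10.5, 95.0, 0.012] turn z units -0.000 shift [ 0.    -0.     0.055] -> /2 [ 0.     -0.      0.0275]
```

View pics/s2.png

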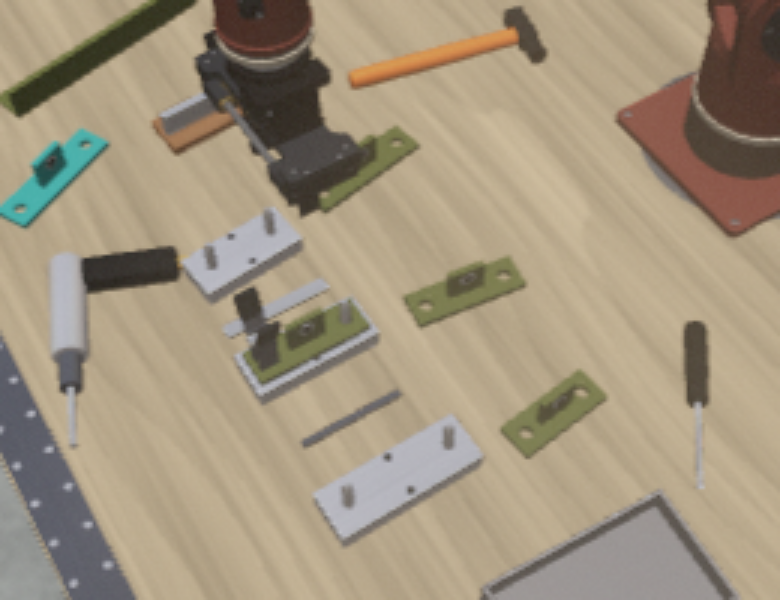

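Emit:
move_arm(
  deltas=[
    [0,0,0,-0.026,-0.0276,0.0,0],
    [0,0,0,-0.026,-0.0276,0.0,0],
    [0,0,0,-0.0256,-0.0276,0.0,0],
    [0,0,0,0,0,0.03,0],
    [0,0,0,0,0,0.02,0],
    [0,0,0,0,0,0,0],
  ],
)

```text
time: 4.75
position: [665.7, -14.0, 149.6]
orientation: [2.229, -2.207, -0.004]
wrist_force: [-0.8, -0.6, -0.3]
opening: 86.9
```

```bash
python3 plan.py 668,-10.5,95,.012; python3 - <<'E'
from h import *
p,d=env.capture("scene");cv2.imwrite("pics/s3.png",cv2.resize(p[140:260,150:310],None,fx=5,fy=5))
E
```

```text
t 4.75 pos [665.7 -14.  149.6] th 0.0099 tilt [-0.0048 -0.0011] open 86.9 F [-0.8 -0.6 -0.3] M [-0.03  0.02  0.02]
to [668.0, -10.5, 95.0, 0.012] turn z units -0.024 shift [-0.0035 -0.0024  0.0546] -> /2 [-0.0017 -0.0012  0.0273]
```

View pics/s3.png

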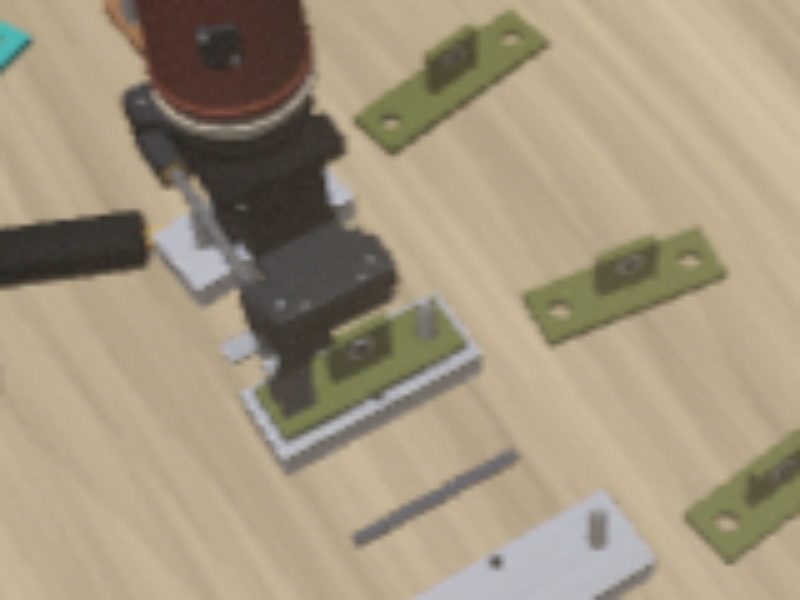

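Emit:
move_arm(
  deltas=[
    [0,0,0,-0.0035,-0.002,0.02,0],
    [0,0,0,0,0,0.02,0],
    [0,0,0,0,0,0.014,0],
    [0,0,0,0,0,0,0],
    [0,0,0,0,0,0,0.2],
    [0,0,0,0,0,0,0.4],
    [0,0,0,0,0,0,0.7],
    [0,0,0,0,0,0,1],
    [0,0,0,0,0,0,1],
    [0,0,0,0,0,0,1],
  ],
)

```text
time: 5.8
position: [670.5, -8.7, 99.5]
orientation: [-2.234, 2.208, -0.003]
wrist_force: [-0.4, -0.2, 8.8]
opening: 47.0
```

Emit:
move_arm(
  deltas=[
    [0,0,0,0,0,0,1],
    [0,0,0,0,0,0,1],
    [0,0,0,0,0,0,1],
  ],
)

```text
time: 6.1
position: [670.9, -8.5, 100.1]
orientation: [-2.233, 2.207, -0.004]
wrist_force: [-0.3, -1.1, 8.2]
opening: 35.6
```

```bash
python3 plan.py
```

```text
t 6.10 pos [670.9  -8.5 100.1] th 0.0118 tilt [ 0.003  -0.0005] open 35.6 F [-0.3 -1.1  8.2] M [-0.34  0.04  0.03]
```

Emit:
move_arm(
  deltas=[
    [0,0,0,0,0,0,1],
    [0,0,0,0,0,0,1],
    [0,0,0,0,0,0,1],
    [0,0,0,0,0,0,1],
  ],
)

```text
time: 6.5
position: [670.9, -8.5, 100.1]
orientation: [-2.233, 2.207, -0.004]
wrist_force: [-0.1, -1.1, 7.7]
opening: 35.2
```

```bash
python3 plan.py
```

```text
t 6.50 pos [670.9  -8.5 100.1] th 0.0117 tilt [ 0.0031 -0.0005] open 35.2 F [-0.1 -1.1  7.7] M [-0.37 -0.06  0.01]
```

```bash
python3 - <<'E'
from h import *
p,d=env.capture("scene");cv2.imwrite("pics/s4.png",cv2.resize(p[160:260,170:290],None,fx=6,fy=6,interpolation=cv2.INTER_CUBIC))
p,d=env.capture("top");cv2.imwrite("pics/t4.png",cv2.resize(p[90:210,210:350],None,fx=5,fy=5))
E
```

```text
(no output)
```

View pics/s4.png

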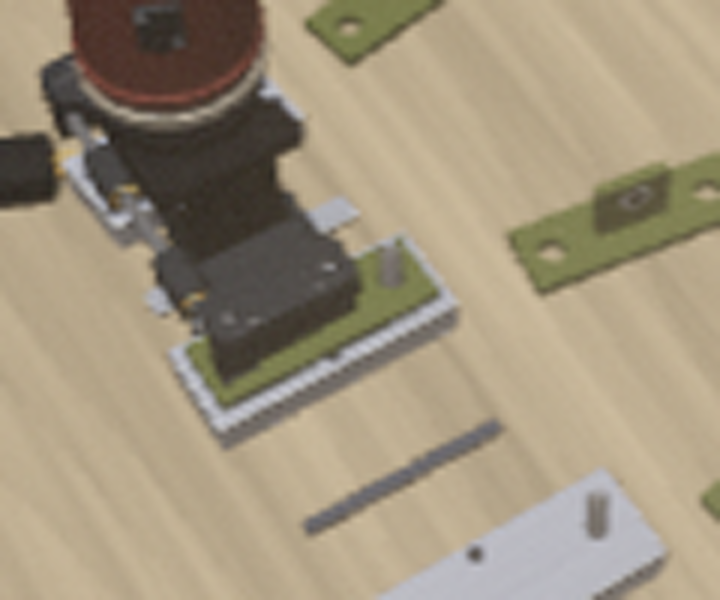

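View pics/t4.png

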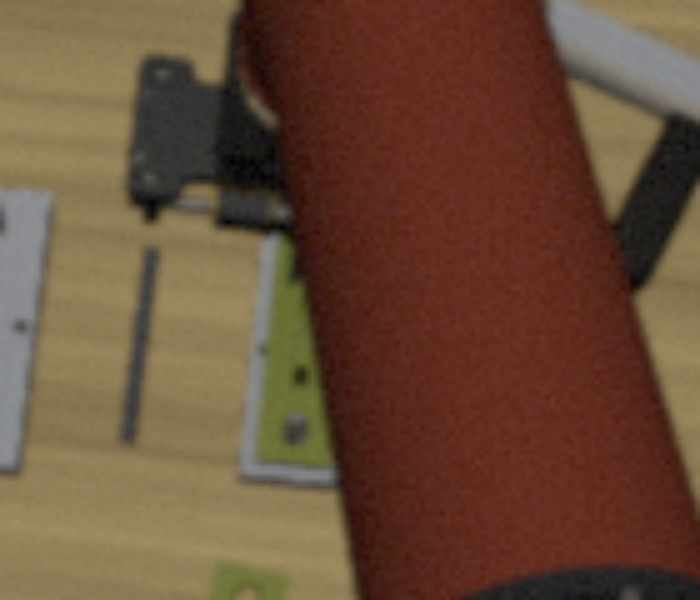

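Emit:
move_arm(
  deltas=[
    [0,0,0,0,0,0,1],
    [0,0,0,0,0,0,1],
    [0,0,0,0,0,0,1],
    [0,0,0,0,0,0,1],
  ],
  force=11,
)

```text
time: 7.0
position: [669.4, -8.0, 97.9]
orientation: [2.235, -2.207, -0.001]
wrist_force: [0.3, 0.2, -0.1]
opening: 25.5
```

```bash
python3 plan.py
```

```text
t 7.00 pos [669.4  -8.   97.9] th 0.0123 tilt [-0.0008  0.0003] open 25.5 F [ 0.3  0.2 -0.1] M [0.01 0.03 0.01]
```

Emit:
move_arm(
  deltas=[
    [0,0,0,0,0,0,1],
    [0,0,0,0,0,-0.01,1],
    [0,0,0,0,0,-0.02,1],
    [0,0,0,0,0,-0.03,1],
    [0,0,0,0,0,0,1],
  ],
)

```text
time: 7.5
position: [672.1, -7.7, 163.8]
orientation: [-2.231, 2.204, -0.008]
wrist_force: [1.3, 0.0, -0.2]
opening: 25.9
```

```bash
python3 plan.py; python3 - <<'E'
from h import *
p,d=env.capture("scene");cv2.imwrite("pics/s5.png",cv2.resize(p[140:260,170:290],None,fx=5,fy=5,interpolation=cv2.INTER_CUBIC))
E
```

```text
t 7.50 pos [672.1  -7.7 163.8] th 0.0121 tilt [0.0071 0.0003] open 25.9 F [ 1.3  0.  -0.2] M [ 0.02 -0.05 -0.02]
```

View pics/s5.png

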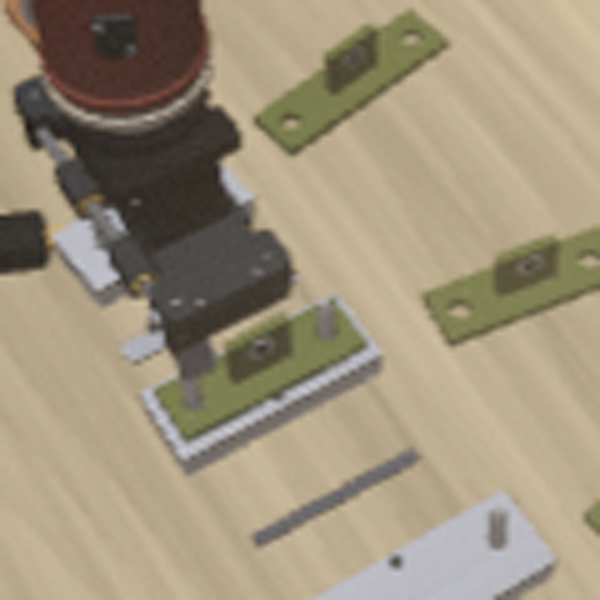

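Emit:
move_arm(
  deltas=[
    [0,0,0,0,0,0,1],
  ],
)

```text
time: 7.65
position: [669.6, -8.3, 158.4]
orientation: [2.235, -2.208, 0.0]
wrist_force: [-0.8, -0.2, -2.0]
opening: 25.6
```

```bash
python3 plan.py 579,-385,160,.062 579,-385,78,.062
```

```text
t 7.65 pos [669.6  -8.3 158.4] th 0.0120 tilt [ 0.     -0.0001] open 25.6 F [-0.8 -0.2 -2. ] M [-0.01  0.03 -0.01]
to [579.0, -385.0, 160.0, 0.062] turn z units -0.573 shift [ 0.3704  0.1137 -0.0016] -> /8 [ 0.0463  0.0142 -0.0002]
to [579.0, -385.0, 78.0, 0.062] turn z units -0.000 shift [ 0.    -0.     0.082] -> /2 [ 0.    -0.     0.041]
```

Emit:
move_arm(
  deltas=[
    [0,0,-0.573,0,0,0,1],
    [0,0,0,0.0412,0.0126,0,1],
    [0,0,0,0.0412,0.0126,0,1],
    [0,0,0,0.0412,0.0126,0,1],
    [0,0,0,0.0412,0.0126,0,1],
    [0,0,0,0.0412,0.0126,0,1],
    [0,0,0,0.0412,0.0126,0,1],
    [0,0,0,0.0412,0.0126,0,1],
    [0,0,0,0.0412,0.0126,0,1],
    [0,0,0,0.0412,0.0126,0,1],
  ],
)

```text
time: 8.65
position: [578.2, -386.7, 157.1]
orientation: [2.289, -2.151, -0.003]
wrist_force: [0.5, 0.4, -0.8]
opening: 25.7
```

Emit:
move_arm(
  deltas=[
    [0,0,0,0,0,0,1],
    [0,0,0,0,0,0,1],
  ],
)

```text
time: 8.85
position: [578.1, -386.4, 156.8]
orientation: [2.286, -2.154, -0.004]
wrist_force: [1.6, 1.4, -1.1]
opening: 25.7
```

```bash
python3 plan.py 579,-386,78,.062;python3 - <<'E'
from h import *
p,d=env.capture("scene");cv2.imwrite("pics/s6.png",cv2.resize(p[70:190,110:250],None,fx=5,fy=5,interpolation=cv2.INTER_CUBIC))
E
```

```text
t 8.85 pos [ 578.1 -386.4  156.8] th 0.0593 tilt [-0.002   0.0013] open 25.7 F [ 1.6  1.4 -1.1] M [ 0.04 -0.06  0.07]
to [579.0, -386.0, 78.0, 0.062] turn z units -0.031 shift [-0.0004 -0.0009  0.0788] -> /2 [-0.0002 -0.0004  0.0394]
```

View pics/s6.png

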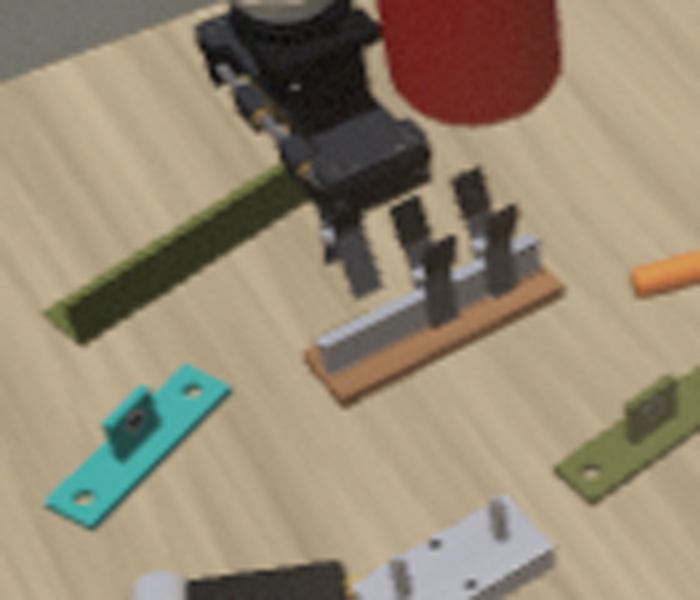

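Emit:
move_arm(
  deltas=[
    [0,0,0,0,-0.001,0.03,1],
    [0,0,0,0,0,0.03,1],
    [0,0,0,0,0,0.016,1],
    [0,0,0,0,0,0,1],
    [0,0,0,0,0,0,1],
  ],
)

```text
time: 9.4
position: [581.1, -384.5, 83.1]
orientation: [-2.29, 2.15, 0.0]
wrist_force: [0.2, -0.5, 0.1]
opening: 25.5
```

```bash
python3 plan.py 579,-386,78,.062;python3 - <<'E'
from h import *
p,d=env.capture("scene");cv2.imwrite("pics/s7.png",cv2.resize(p[70:190,110:250],None,fx=5,fy=5,interpolation=cv2.INTER_CUBIC))
E
```

```text
t 9.40 pos [ 581.1 -384.5   83.1] th 0.0630 tilt [0.0004 0.0004] open 25.5 F [ 0.2 -0.5  0.1] M [ 0.01 -0.02  0.02]
to [579.0, -386.0, 78.0, 0.062] turn z units 0.012 shift [0.0014 0.0022 0.0051] -> /1 [0.0014 0.0022 0.0051]
```

View pics/s7.png

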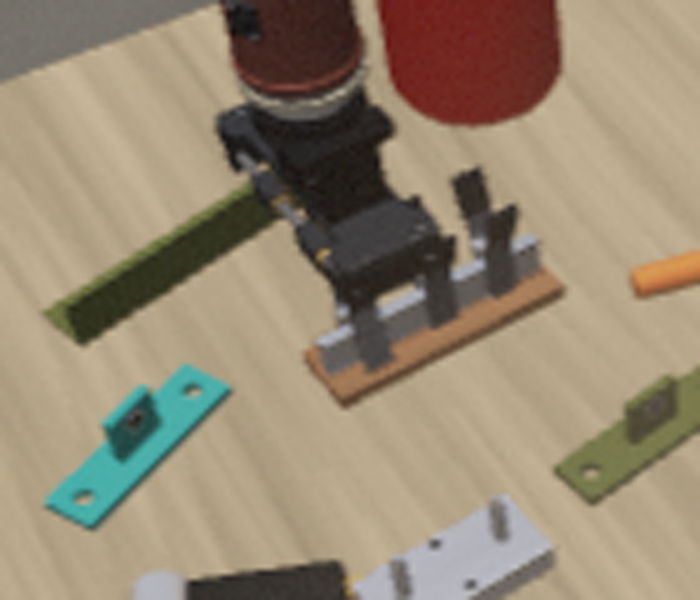

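Emit:
move_arm(
  deltas=[
    [0,0,0,0,0,0.003,1],
    [0,0,0,0,0,0,1],
    [0,0,0,0,0,0,0.7],
    [0,0,0,0,0,0,0.4],
    [0,0,0,0,0,0,0],
    [0,0,0,0,0,0,0],
    [0,0,0,0,0,0,0],
    [0,0,0,0,0,0,0],
  ],
)

```text
time: 10.25
position: [580.5, -385.5, 79.4]
orientation: [2.289, -2.152, 0.0]
wrist_force: [-0.2, -0.3, -0.1]
opening: 58.0
```

```bash
python3 plan.py 579,-386,180,.012 618,-10,190,.012
```

```text
t 10.25 pos [ 580.5 -385.5   79.4] th 0.0619 tilt [ 0.0001 -0.0002] open 58.0 F [-0.2 -0.3 -0.1] M [-0.16 -0.04 -0.05]
to [579.0, -386.0, 180.0, 0.012] turn z units 0.572 shift [ 0.0005  0.0015 -0.1006] -> /3 [ 0.0002  0.0005 -0.0335]
to [618.0, -10.0, 190.0, 0.012] turn z units -0.000 shift [-0.3755 -0.0435 -0.01  ] -> /8 [-0.0469 -0.0054 -0.0013]
```

Emit:
move_arm(
  deltas=[
    [0,0,0,0,0,0,0],
    [0,0,0,0,0,0,0],
    [0,0,0,0,0,0,0],
    [0,0,0,0,0,0,0],
    [0,0,0,0,0,-0.03,0],
    [0,0,0,0,0,-0.035,0],
    [0,0,0,0,0,-0.035,0],
  ],
)

```text
time: 10.95
position: [580.2, -385.1, 180.3]
orientation: [-2.289, 2.151, 0.001]
wrist_force: [0.5, -0.7, 0.9]
opening: 87.0
```

Emit:
move_arm(
  deltas=[
    [0,0,0.572,-0.0425,-0.0049,0,0],
    [0,0,0,-0.0425,-0.0049,0,0],
    [0,0,0,-0.0425,-0.0049,0,0],
    [0,0,0,-0.0425,-0.0049,0,0],
    [0,0,0,-0.0425,-0.0049,0,0],
    [0,0,0,-0.0425,-0.0049,0,0],
    [0,0,0,-0.0425,-0.0049,0,0],
    [0,0,0,-0.0425,-0.0049,0,0],
    [0,0,0,-0.0355,-0.0043,0,0],
    [0,0,0,0,0,0,0],
  ],
)

```text
time: 11.95
position: [617.3, -1.6, 179.9]
orientation: [-2.242, 2.196, 0.003]
wrist_force: [-0.4, 0.6, 0.8]
opening: 87.0
```

```bash
python3 plan.py 618,-9,130,.012 ;python3 - <<'E'
from h import *
p,d=env.capture("scene");cv2.imwrite("pics/s8.png",cv2.resize(p[70:270,120:320],None,fx=3.5,fy=3,interpolation=cv2.INTER_CUBIC))
E
```

```text
t 11.95 pos [617.3  -1.6 179.9] th 0.0208 tilt [0.0008 0.0032] open 87.0 F [-0.4  0.6  0.8] M [ 0.03  0.07 -0.04]
to [618.0, -9.0, 130.0, 0.012] turn z units 0.101 shift [ 0.0074 -0.0006  0.0499] -> /1 [ 0.0074 -0.0006  0.0499]
```

View pics/s8.png

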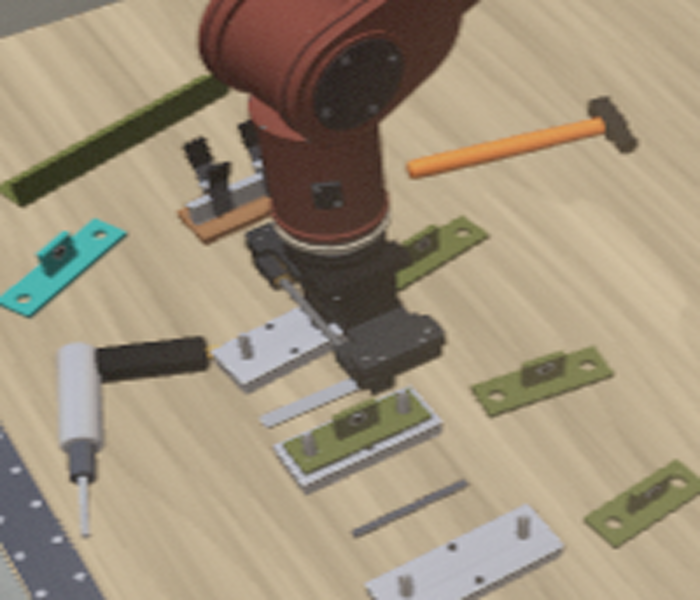

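Emit:
move_arm(
  deltas=[
    [0,0,0.1,0.0074,-0.0006,0,0],
    [0,0,0,0,0,0.04,0],
    [0,0,0,0,0,0.04,0],
    [0,0,0,0,0,0.035,0],
    [0,0,0,0,0,0.02,0],
    [0,0,0,0,0,0,0],
    [0,0,0,0,0,0,0],
  ],
)

```text
time: 12.7
position: [618.2, -18.2, 44.8]
orientation: [2.222, -2.22, 0.0]
wrist_force: [0.3, -0.6, 1.2]
opening: 86.6
```

```bash
python3 plan.py 618,-9,42,.012
```

```text
t 12.70 pos [618.2 -18.2  44.8] th 0.0011 tilt [-0.     -0.0004] open 86.6 F [ 0.3 -0.6  1.2] M [0.05 0.   0.03]
to [618.0, -9.0, 42.0, 0.012] turn z units -0.125 shift [-0.0092  0.0001  0.0028] -> /1 [-0.0092  0.0001  0.0028]
```

Emit:
move_arm(
  deltas=[
    [0,0,-0.125,-0.0092,0,0.003,0],
    [0,0,0,0,0,0,0.2],
    [0,0,0,0,0,0,0.4],
    [0,0,0,0,0,0,0.6],
    [0,0,0,0,0,0,0.8],
    [0,0,0,0,0,0,1],
    [0,0,0,0,0,0,1],
    [0,0,0,0,0,0,1],
    [0,0,0,0,0,0,1],
  ],
  force=10,
)

```text
time: 13.6
position: [618.0, -7.4, 41.3]
orientation: [2.237, -2.206, -0.0]
wrist_force: [0.4, 0.8, -0.0]
opening: 30.7
```

```bash
python3 plan.py
```

```text
t 13.60 pos [618.   -7.4  41.3] th 0.0142 tilt [-0.  0.] open 30.7 F [ 0.4  0.8 -0. ] M [ 0.01 -0.02  0.  ]
```

Emit:
move_arm(
  deltas=[
    [0,0,0,0,0,0,1],
    [0,0,0,0,0,0,1],
    [0,0,0,0,0,0,1],
    [0,0,0,0,0,0,1],
    [0,0,0,0,0,0,1],
  ],
)

```text
time: 14.1
position: [618.0, -9.8, 41.5]
orientation: [2.234, -2.206, 0.003]
wrist_force: [-0.3, -6.0, 0.9]
opening: 8.0
```

```bash
python3 plan.py
```

```text
t 14.10 pos [618.   -9.8  41.5] th 0.0124 tilt [-0.0001 -0.0025] open 8.0 F [-0.3 -6.   0.9] M [-1.4   0.15 -0.03]
```

Emit:
move_arm(
  deltas=[
    [0,0,0,0.0025,0,0,1],
    [0,0,0,0,0,0,1],
    [0,0,0,0,0,0,1],
  ],
  force=30,
)

```text
time: 14.4
position: [618.0, -10.1, 41.4]
orientation: [2.237, -2.206, 0.0]
wrist_force: [-1.4, -2.2, 0.4]
opening: 7.8
```

```bash
python3 plan.py
```

```text
t 14.40 pos [618.  -10.1  41.4] th 0.0140 tilt [ 0.     -0.0003] open 7.8 F [-1.4 -2.2  0.4] M [-0.5   0.07 -0.01]
```

Emit:
move_arm(
  deltas=[
    [0,0,0,0,0,-0.01,1],
    [0,0,0,0,0,-0.015,1],
    [0,0,0,0,0,-0.015,1],
    [0,0,0,0,0,-0.02,1],
    [0,0,0,0,0,-0.03,1],
    [0,0,0,0,0,0,1],
    [0,0,0,0,0,0,1],
  ],
)

```text
time: 15.1
position: [618.5, -9.0, 133.1]
orientation: [-2.237, 2.203, -0.002]
wrist_force: [-0.6, 0.4, -1.9]
opening: 8.0
```

```bash
python3 plan.py 514,391,140,-.057 514,391,25,-.057;python3 - <<'E'
from h import *
p,d=env.capture("scene");cv2.imwrite("pics/s9.png",cv2.resize(p[110:310,160:360],None,fx=3,fy=3,interpolation=cv2.INTER_CUBIC))
E
```

```text
t 15.10 pos [618.5  -9.  133.1] th 0.0151 tilt [0.0024 0.0003] open 8.0 F [-0.6  0.4 -1.9] M [-0.06  0.03  0.02]
to [514.0, 391.0, 140.0, -0.057] turn z units 0.827 shift [-0.3934  0.1272 -0.0069] -> /8 [-0.0492  0.0159 -0.0009]
to [514.0, 391.0, 25.0, -0.057] turn z units -0.000 shift [-0.    -0.     0.115] -> /3 [-0.     -0.      0.0383]
```

View pics/s9.png

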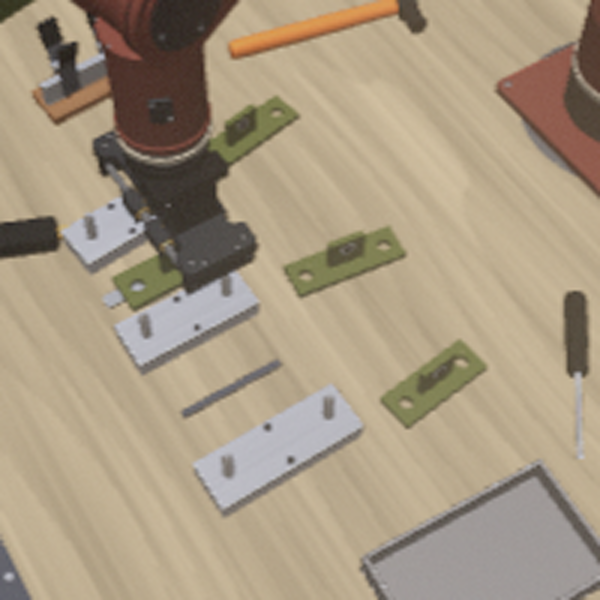

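Emit:
move_arm(
  deltas=[
    [0,0,0.827,0,0,-0.007,1],
    [0,0,0,-0.0437,0.0141,0,1],
    [0,0,0,-0.0437,0.0141,0,1],
    [0,0,0,-0.0437,0.0141,0,1],
    [0,0,0,-0.0437,0.0141,0,1],
    [0,0,0,-0.0437,0.0141,0,1],
    [0,0,0,-0.0437,0.0141,0,1],
    [0,0,0,-0.0437,0.0141,0,1],
    [0,0,0,-0.0437,0.0141,0,1],
    [0,0,0,-0.0437,0.0141,0,1],
  ],
)

```text
time: 16.15
position: [512.7, 391.5, 137.3]
orientation: [2.155, -2.283, -0.001]
wrist_force: [1.3, -0.3, -2.3]
opening: 8.0
```

Emit:
move_arm(
  deltas=[
    [0,0,0,0,0,0.02,1],
    [0,0,0,0,0,0.02,1],
    [0,0,0,0,0,0.02,1],
    [0,0,0,0,0,0,1],
    [0,0,0,0,0,0,1],
    [0,0,0,0,0,0,1],
  ],
)

```text
time: 16.75
position: [514.4, 390.6, 79.4]
orientation: [-2.156, 2.284, 0.0]
wrist_force: [-0.4, -0.5, -1.0]
opening: 7.9
```

```bash
python3 plan.py 514,391,22,-.057;python3 - <<'E'
from h import *
p,d=env.capture("scene");cv2.imwrite("pics/s10.png",cv2.resize(p[210:370,230:430],None,fx=3,fy=3,interpolation=cv2.INTER_CUBIC))
E
```

```text
t 16.75 pos [514.4 390.6  79.4] th -0.0579 tilt [0.0007 0.0008] open 7.9 F [-0.4 -0.5 -1. ] M [ 0.05 -0.03  0.01]
to [514.0, 391.0, 22.0, -0.057] turn z units -0.010 shift [-0.0004  0.0004  0.0574] -> /2 [-0.0002  0.0002  0.0287]
```

View pics/s10.png

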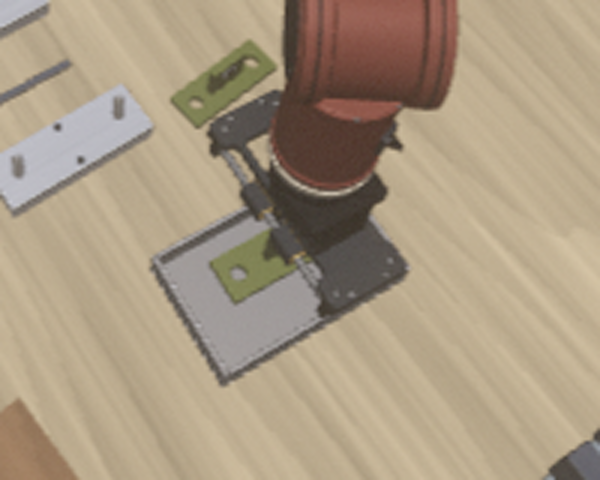

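Emit:
move_arm(
  deltas=[
    [0,0,0,0,0,0.025,1],
    [0,0,0,0,0,0.02,1],
    [0,0,0,0,0,0.009,1],
    [0,0,0,0,0,0.003,1],
    [0,0,0,0,0,0,1],
    [0,0,0,0,0,0,1],
  ],
)

```text
time: 17.4
position: [514.7, 390.8, 22.6]
orientation: [-2.155, 2.284, -0.0]
wrist_force: [0.7, 0.3, -1.1]
opening: 7.6
```

```bash
python3 plan.py
```

```text
t 17.40 pos [514.7 390.8  22.6] th -0.0580 tilt [0.0014 0.0012] open 7.6 F [ 0.7  0.3 -1.1] M [0.07 0.01 0.  ]
```

Emit:
move_arm(
  deltas=[
    [0,0,0,0,0,0.001,1],
    [0,0,0,0,0,0,0.8],
    [0,0,0,0,0,0,0.7],
    [0,0,0,0,0,0,0.6],
    [0,0,0,0,0,0,0.6],
    [0,0,0,0,0,0,0.6],
  ],
  force=10,
)

```text
time: 18.0
position: [514.1, 390.2, 20.4]
orientation: [-2.156, 2.285, 0.0]
wrist_force: [-0.7, -0.2, -0.5]
opening: 33.1
```

```bash
python3 plan.py
```

```text
t 18.00 pos [514.1 390.2  20.4] th -0.0579 tilt [0.     0.0001] open 33.1 F [-0.7 -0.2 -0.5] M [0.03 0.04 0.03]
```

Emit:
move_arm(
  deltas=[
    [0,0,0,0,0,-0.03,0.6],
    [0,0,0,0,0,-0.045,0.6],
    [0,0,0,0,0,-0.045,0],
    [0,0,0,0,0,0,0],
    [0,0,0,0,0,0,0],
  ],
)

```text
time: 18.5
position: [514.6, 390.6, 141.6]
orientation: [-2.155, 2.283, -0.001]
wrist_force: [0.4, -0.0, -0.8]
opening: 51.4
```

```bash
python3 plan.py; cat > look.py <<'E'
import sys
from h import *
for n in("top","scene"):
    p,d=env.capture(n);cv2.imwrite(f"pics/{n}_{sys.argv[1]}.png",p);np.save(f"{n}_d.npy",d)
    lab=cv2.cvtColor(cv2.GaussianBlur(p,(0,0),.7),cv2.COLOR_BGR2HSV).astype(int)
    H,Sa,V=lab[...,0],lab[...,1],lab[...,2]
    g=((H>=26)&(H<50)&(Sa>70)).astype(np.uint8)
    b=((Sa<55)&(V>70)).astype(np.uint8) if n=="top" else ((Sa<40)).astype(np.uint8)
    np.savez(f"m_{n}.npz",g=g,b=b)
E
cat > fitat.py <<'E'
import sys
from h import *
np.set_printoptions(precision=2,suppress=True)
nm,x,y,a=sys.argv[1],*[float(v) for v in sys.argv[2:5]]
L=dict(s=116,m=136,l=156)[nm]
for n in("top","scene"):
    m=isolate(np.load(f"m_{n}.npz")['g'],n,(x,y),100)
    print(n,*fitw(n,m,np.ones((384,512)),fitting(L),(x,y,a)),m.sum())
E
python3 look.py a; python3 fitat.py s 434 194 .12;python3 fitat.py m 427 12 -.13
```

```text
t 18.50 pos [514.6 390.6 141.6] th -0.0579 tilt [0.0022 0.0012] open 51.4 F [ 0.4 -0.  -0.8] M [-0.    0.02  0.01]
top [436.5  194.33   0.16] 105.41418004468133 498
scene [432.95 187.82   0.21] 140.756920960015 268
top [426.54  11.77  -0.12] 2.4856085874762566 734
scene [425.28   8.76  -0.12] 56.72423264753543 380
```

View pics/top_a.png

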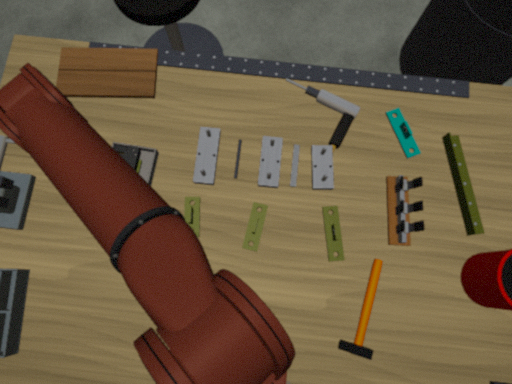

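View pics/scene_a.png

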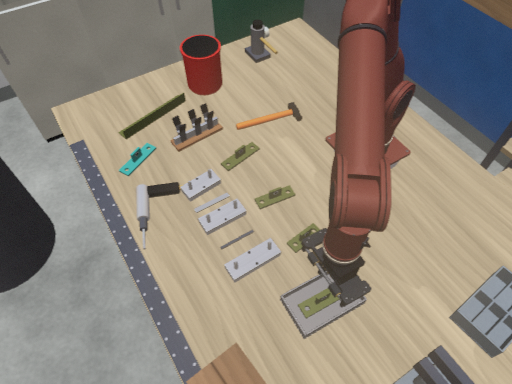

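```bash
python3 plan.py 437,11.3,120,-.125 437,11.3,17,-.125; python3 - <<'E'
from h import *
np.set_printoptions(precision=2,suppress=True)
for n in("top","scene"):
    z=np.load(f"m_{n}.npz")
    for nm,x,y,L in (("l",616,175,170),("m",618,-10,150),("s",619,-164,130)):
        m=isolate(z['b'],n,(x,y),88 if nm=="m" else 100)
        print(n,nm,*fitw(n,m,np.ones((384,512)),[bc(L,60,0 if n=="scene" else 24.5,25)],(x,y,0.05)))
    W=cloud(n,np.load(n+"_d.npy"))
    for nm,x,y,r in (("l",616,175,92),("m",618,-10,82),("s",619,-164,72)):
        q=W[(np.hypot(W[...,0]-x,W[...,1]-y)<r)&(W[...,2]>18)&(W[...,2]<32)];rc=cv2.minAreaRect(q[:,:2].astype(np.float32));print(n,nm,rc)
        q=W[(np.hypot(W[...,0]-x,W[...,1]-y)<r)&(W[...,2]>45)&(W[...,2]<75)]
        c=[q[q[:,0]>x].mean(0),q[q[:,0]<x].mean(0)];print("  pins",c,(c[0]+c[1])/2, len(q))
E
```

```text
t 18.60 pos [513.6 389.5 139.1] th -0.0580 tilt [-0.0013 -0.0012] open 59.1 F [-0.2 -0.1 -0.3] M [-0.04  0.03  0.04]
to [437.0, 11.3, 120.0, -0.125] turn z units 0.768 shift [0.3848 0.0289 0.0191] -> /8 [0.0481 0.0036 0.0024]
to [437.0, 11.3, 17.0, -0.125] turn z units -0.000 shift [-0.    -0.     0.103] -> /3 [-0.     -0.      0.0343]
top l [615.63 175.15   0.02] 5.248807347616449
top m [617.83 -11.11   0.01] 3.9788331229138816
top s [ 618.54 -162.81    0.11] 7.335224263988749
top l ((617.1357421875, 176.2291717529297), (170.60166931152344, 60.54875564575195), 1.2687275409698486)
  pins [array([674.96, 176.64,  57.91]), array([556.21, 175.13,  58.38])] [615.58 175.89  58.15] 39
top m ((619.6629028320312, -10.06619644165039), (151.8155975341797, 59.954864501953125), 0.4621610641479492)
  pins [array([666.78,  -9.52,  58.01]), array([567.81, -10.62,  59.64])] [617.3  -10.07  58.83] 34
top s ((620.5296630859375, -166.14157104492188), (131.44482421875, 67.30540466308594), 6.011776447296143)
  pins [array([ 656.88, -157.9 ,   57.8 ]), array([ 578.65, -166.13,   58.45])] [ 617.77 -162.02   58.13] 37
scene l [615.39 173.04   0.02] 6.618682351652417
scene m [618.1  -14.12   0.02] 5.3684033676827845
scene s [ 618.84 -167.56    0.13] 5.753294285083134
scene l ((615.51708984375, 176.79156494140625), (171.54156494140625, 61.85466003417969), 0.5888897180557251)
  pins [array([677.43, 179.16,  58.43]), array([557.21, 177.2 ,  58.15])] [617.32 178.18  58.29] 42
scene m ((618.2057495117188, -9.197294235229492), (150.44947814941406, 63.30459976196289), 0.1399494707584381)
  pins [array([669.48,  -7.04,  58.21]), array([570.3 ,  -7.94,  60.03])] [619.89  -7.49  59.12] 33
scene s ((619.5590209960938, -164.57432556152344), (131.14356994628906, 68.85372924804688), 5.464527130126953)
  pins [array([ 660.19, -155.7 ,   58.13]), array([ 580.18, -165.1 ,   57.09])] [ 620.19 -160.4    57.61] 37
```

Emit:
move_arm(
  deltas=[
    [0,0,0.768,0,0,0,0],
    [0,0,0,0.0427,0.0032,0.002,0],
    [0,0,0,0.0427,0.0032,0.002,0],
    [0,0,0,0.0427,0.0032,0.002,0],
    [0,0,0,0.0427,0.0032,0.002,0],
    [0,0,0,0.0427,0.0032,0.002,0],
    [0,0,0,0.0427,0.0032,0.002,0],
    [0,0,0,0.0427,0.0032,0.002,0],
    [0,0,0,0.0427,0.0032,0.002,0],
    [0,0,0,0.0427,0.0032,0.002,0],
  ],
)

```text
time: 19.6
position: [436.0, 10.6, 121.0]
orientation: [2.077, -2.355, -0.002]
wrist_force: [0.6, -0.9, 0.1]
opening: 87.1
```

Emit:
move_arm(
  deltas=[
    [0,0,0,0,0,0.03,0],
    [0,0,0,0,0,0.02,0],
    [0,0,0,0,0,0,0],
    [0,0,0,0,0,0,0],
    [0,0,0,0,0,0,0],
  ],
)

```text
time: 20.1
position: [438.0, 12.8, 73.0]
orientation: [-2.079, 2.355, -0.0]
wrist_force: [-0.0, 0.4, -0.6]
opening: 87.5
```

```bash
python3 plan.py 437,11.3,17,-.125;  python3 - <<'E'
from h import *
p,d=env.capture("scene");cv2.imwrite("pics/s11.png",cv2.resize(p[130:290,200:400],None,fx=3,fy=3,interpolation=cv2.INTER_CUBIC))
E
```

```text
t 20.10 pos [438.   12.8  73. ] th -0.1243 tilt [0.0005 0.0002] open 87.5 F [-0.   0.4 -0.6] M [ 0.02  0.01 -0.04]
to [437.0, 11.3, 17.0, -0.125] turn z units 0.008 shift [0.0016 0.0008 0.056 ] -> /2 [0.0008 0.0004 0.028 ]
```

View pics/s11.png

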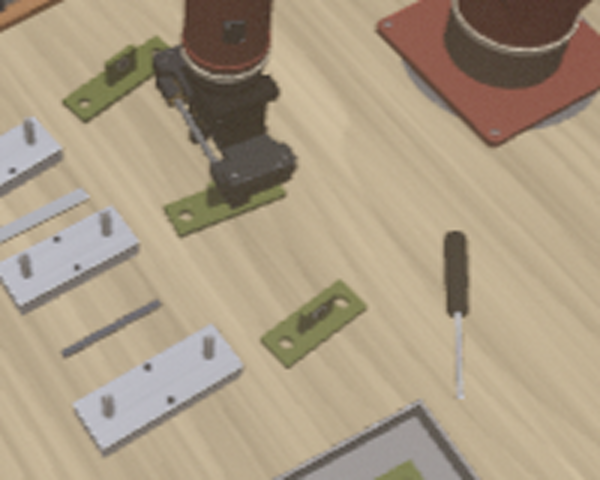

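Emit:
move_arm(
  deltas=[
    [0,0,0,0.0016,0,0.03,0],
    [0,0,0,0,0,0.02,0],
    [0,0,0,0,0,0.005,0.3],
    [0,0,0,0,0,0,0.5],
    [0,0,0,0,0,0,0.7],
    [0,0,0,0,0,0,0.8],
    [0,0,0,0,0,0,1],
    [0,0,0,0,0,0,1],
    [0,0,0,0,0,0,1],
    [0,0,0,0,0,0,1],
  ],
)

```text
time: 21.15
position: [437.4, 10.8, 17.5]
orientation: [-2.078, 2.356, -0.0]
wrist_force: [-0.8, -0.6, -0.7]
opening: 31.0
```

Emit:
move_arm(
  deltas=[
    [0,0,0,0,0,0,1],
    [0,0,0,0,0,0,1],
    [0,0,0,0,0,0,1],
    [0,0,0,0,0,0,1],
  ],
)

```text
time: 21.55
position: [437.4, 10.9, 17.4]
orientation: [2.078, -2.356, -0.0]
wrist_force: [-1.0, -0.1, -0.7]
opening: 8.0
```

```bash
python3 plan.py
```

```text
t 21.55 pos [437.4  10.9  17.4] th -0.1249 tilt [-0.0001  0.    ] open 8.0 F [-1.  -0.1 -0.7] M [-0.03 -0.   -0.01]
```

Emit:
move_arm(
  deltas=[
    [0,0,0,0,0,0,1],
    [0,0,0,0,0,-0.02,1],
    [0,0,0,0,0,-0.04,1],
    [0,0,0,0,0,-0.04,1],
    [0,0,-0.8,0,0,0,1],
    [0,0,-0.77,0,0,0,1],
    [0,0,0,0,0,0,1],
    [0,0,0,0,0,0,1],
  ],
  force=25,
)

```text
time: 22.35
position: [437.1, 10.9, 117.1]
orientation: [2.232, -2.21, -0.001]
wrist_force: [0.2, -0.2, -1.1]
opening: 8.0
```

```bash
python3 plan.py 628.3,-10,120,.012
```

```text
t 22.35 pos [437.1  10.9 117.1] th 0.0102 tilt [-0.0006  0.    ] open 8.0 F [ 0.2 -0.2 -1.1] M [-0.03  0.   -0.02]
to [628.3, -10.0, 120.0, 0.012] turn z units -0.021 shift [ 0.0232 -0.1909 -0.0029] -> /4 [ 0.0058 -0.0477 -0.0007]
```

Emit:
move_arm(
  deltas=[
    [0,0,0,0.0046,-0.0382,0,1],
    [0,0,0,0.0046,-0.0382,0,1],
    [0,0,0,0.0046,-0.0382,0,1],
    [0,0,0,0.0046,-0.0382,0,1],
    [0,0,0,0.0046,-0.0382,0,1],
    [0,0,0,0,0,0,1],
    [0,0,0,0,0,0,1],
    [0,0,0,0,0,0,1],
  ],
)

```text
time: 23.15
position: [627.7, -9.5, 116.8]
orientation: [2.234, -2.208, -0.002]
wrist_force: [0.0, 0.0, -1.4]
opening: 7.3
```

```bash
python3 plan.py 628.3,-10,95,.012; python3 look.py b; python3 - <<'E'
import cv2
p=cv2.imread("pics/scene_b.png");q=cv2.imread("pics/top_b.png")
cv2.imwrite("pics/s12.png",cv2.resize(p[150:250,160:300],None,fx=5,fy=5,interpolation=cv2.INTER_CUBIC))
cv2.imwrite("pics/t12.png",cv2.resize(q[110:230,200:350],None,fx=5,fy=5,interpolation=cv2.INTER_CUBIC))
E
```

```text
t 23.15 pos [627.7  -9.5 116.8] th 0.0117 tilt [-0.0015  0.0002] open 7.3 F [ 0.   0.  -1.4] M [ 0.02  0.   -0.01]
to [628.3, -10.0, 95.0, 0.012] turn z units -0.003 shift [ 0.0005 -0.0006  0.0218] -> /1 [ 0.0005 -0.0006  0.0218]
```

View pics/s12.png

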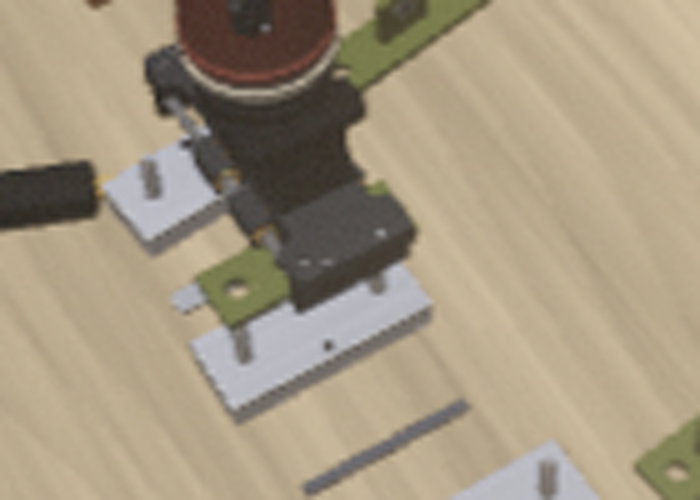

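View pics/t12.png

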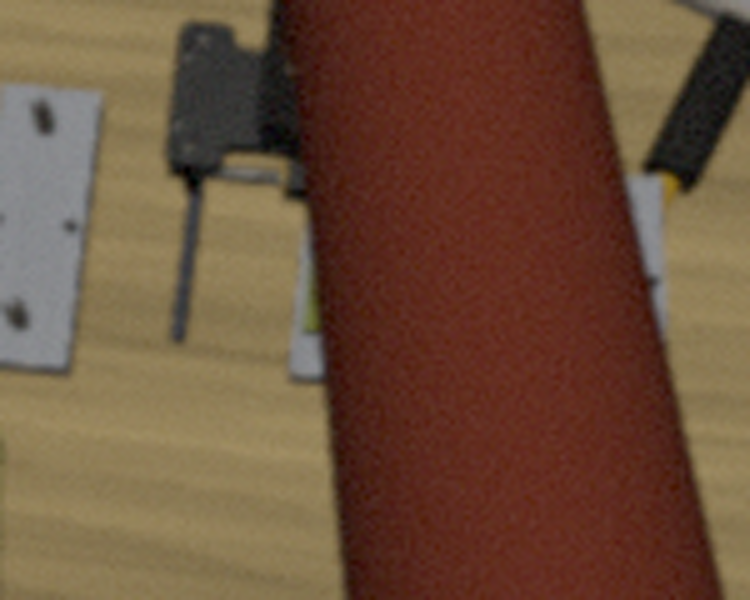

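```bash
python3 - <<'E'
from h import *
print(proj("scene",[[667.4,-8.9,107.4],[668,-9.5,67],[672.4,-8.9,107.4]]))
p=cv2.imread("pics/scene_b.png");c=p[196:228,192:228]
cv2.imwrite("pics/z.png",cv2.resize(c,None,fx=20,fy=18,interpolation=cv2.INTER_CUBIC))
E
```

```text
[[206.70723319 207.35516107]
 [207.76908119 214.36223348]
 [205.26022257 208.07805891]]
```

View pics/z.png

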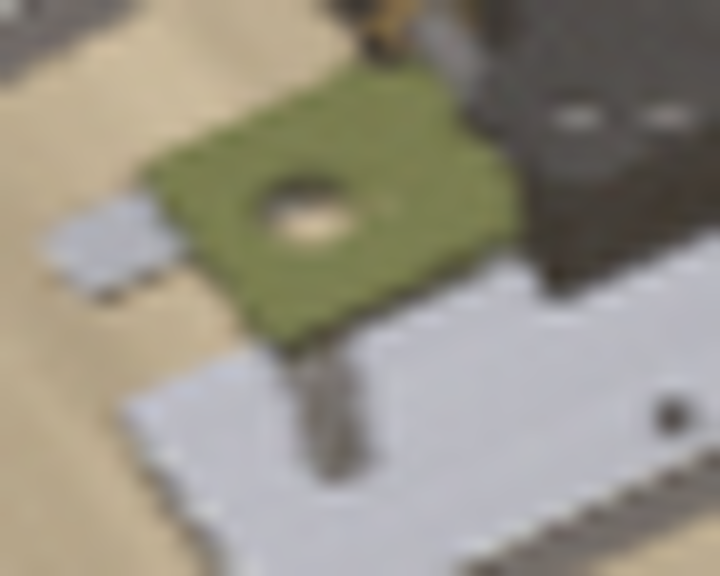

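Emit:
move_arm(
  deltas=[
    [0,0,0,0.0006,-0.0005,0.02,1],
    [0,0,0,0,0,0.01,1],
    [0,0,0,0,0,0,1],
    [0,0,0,0,0,0.005,1],
    [0,0,0,0,0,0.005,1],
    [0,0,0,0,0,0.005,1],
    [0,0,0,0,0,0,1],
    [0,0,0,0,0,0,1],
  ],
)

```text
time: 24.05
position: [629.2, -10.6, 72.4]
orientation: [2.235, -2.208, 0.0]
wrist_force: [0.6, 0.6, -1.8]
opening: 8.1
```

```bash
python3 plan.py 628.3,-10.1,42,.012
```

```text
t 24.05 pos [629.2 -10.6  72.4] th 0.0120 tilt [-0.     -0.0001] open 8.1 F [ 0.6  0.6 -1.8] M [-0.07 -0.12 -0.01]
to [628.3, -10.1, 42.0, 0.012] turn z units -0.000 shift [-0.0005  0.0009  0.0304] -> /1 [-0.0005  0.0009  0.0304]
```

Emit:
move_arm(
  deltas=[
    [0,0,0,0,0,0.01,1],
    [0,0,0,0,0,0.01,1],
    [0,0,0,0,0,0.008,1],
    [0,0,0,0,0,0.003,1],
    [0,0,0,0,0,0,1],
    [0,0,0,0,0,0,1],
  ],
)

```text
time: 24.65
position: [629.2, -10.7, 42.1]
orientation: [2.234, -2.208, 0.001]
wrist_force: [-4.2, -1.2, 10.2]
opening: 7.3
```

```bash
python3 plan.py
```

```text
t 24.65 pos [629.2 -10.7  42.1] th 0.0119 tilt [-0.     -0.0006] open 7.3 F [-4.2 -1.2 10.2] M [-0.26  0.94 -0.06]
```

Emit:
move_arm(
  deltas=[
    [0,0,0,0,0.001,0,1],
    [0,0,0,0,0,0,0.8],
    [0,0,0,0,0,0,0.5],
    [0,0,0,0,0,0,0.3],
    [0,0,0,0,0,0,0],
    [0,0,0,0,0,0,0],
  ],
)

```text
time: 25.25
position: [628.0, -10.4, 41.1]
orientation: [2.235, -2.208, -0.001]
wrist_force: [1.0, -0.6, -0.2]
opening: 40.0
```

Emit:
move_arm(
  deltas=[
    [0,0,0,0,0,-0.03,0],
    [0,0,0,0,0,-0.04,0],
    [0,0,0,0,0,-0.045,0],
    [0,0,0,0,0,0,0],
    [0,0,0,0,0,0,0],
  ],
)

```text
time: 25.75
position: [628.9, -10.4, 157.7]
orientation: [-2.234, 2.207, -0.003]
wrist_force: [0.6, 0.1, -0.5]
opening: 79.7
```

```bash
python3 plan.py;  python3 look.py c; python3 fitat.py s 434 194 .12; python3 fitat.py l 432 -211 .19; python3 - <<'E'
import cv2
p=cv2.imread("pics/scene_c.png")
cv2.imwrite("pics/s13.png",cv2.resize(p[130:290,180:380],None,fx=4,fy=3.5,interpolation=cv2.INTER_CUBIC))
E
```

```text
t 25.75 pos [628.9 -10.4 157.7] th 0.0120 tilt [ 0.0026 -0.0002] open 79.7 F [ 0.6  0.1 -0.5] M [0.02 0.05 0.02]
top [433.66 195.12   0.13] 3.596455600339847 630
scene [431.92 192.34   0.12] 8.11397562229655 433Traceback (most recent call last):
  File "fitat.py", line 7, in <module>
    m=isolate(np.load(f"m_{n}.npz")['g'],n,(x,y),100)
  File "h.py", line 60, in isolate
    m=(lb==1+st[1:,4].argmax()).astype(np.uint8)
             ~~~~~~~~~~~~~~~^^
ValueError: attempt to get argmax of an empty sequence
```

View pics/s13.png

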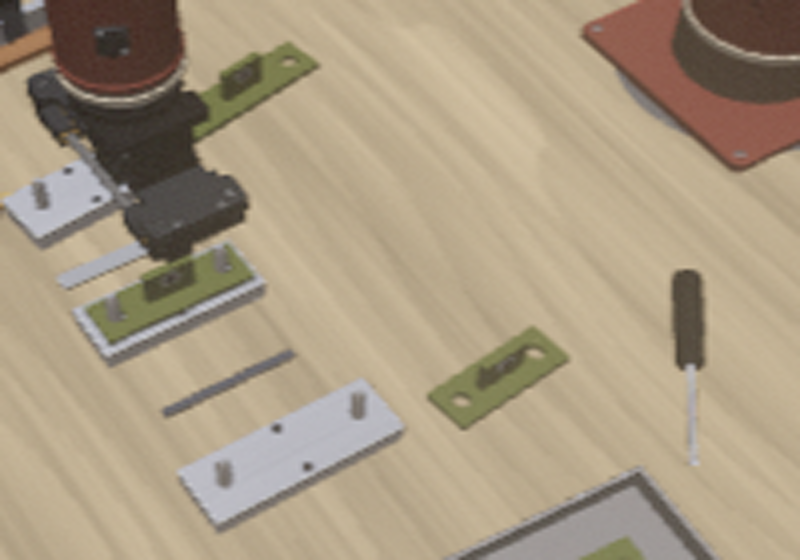

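```bash
python3 plan.py 434.4,195.9,110,.125
```

```text
t 25.85 pos [627.5 -10.5 155.3] th 0.0121 tilt [-0.0016 -0.    ] open 84.6 F [-0.4 -0.1 -0.5] M [-0.05  0.03 -0.03]
to [434.4, 195.9, 110.0, 0.125] turn z units -1.294 shift [-0.2289  0.1659  0.0453] -> /5 [-0.0458  0.0332  0.0091]
```

Emit:
move_arm(
  deltas=[
    [0,0,-0.694,0,0,0,0],
    [0,0,-0.6,0,0,0,0],
    [0,0,0,-0.0382,0.0277,0,0],
    [0,0,0,-0.0382,0.0277,0,0],
    [0,0,0,-0.0382,0.0277,0.01,0],
    [0,0,0,-0.0382,0.0277,0.01,0],
    [0,0,0,-0.0382,0.0277,0.01,0],
    [0,0,0,-0.0382,0.0277,0.01,0],
    [0,0,0,0,0,0.02,0],
    [0,0,0,0,0,0.01,0],
  ],
)

```text
time: 26.85
position: [432.7, 196.3, 84.3]
orientation: [2.356, -2.074, -0.002]
wrist_force: [0.6, -0.6, 0.5]
opening: 87.1
```

Emit:
move_arm(
  deltas=[
    [0,0,0,0,0,0,0],
    [0,0,0,0,0,0,0],
  ],
)

```text
time: 27.05
position: [435.1, 195.4, 86.2]
orientation: [2.353, -2.08, -0.001]
wrist_force: [1.2, -0.8, 0.2]
opening: 87.1
```

```bash
python3 plan.py 434.4,195.9,17,.125;  python3 - <<'E'
from h import *
p,d=env.capture("scene");cv2.imwrite("pics/s14.png",cv2.resize(p[180:300,240:400],None,fx=4,fy=4,interpolation=cv2.INTER_CUBIC))
E
```

```text
t 27.05 pos [435.1 195.4  86.2] th 0.1232 tilt [-0.0011 -0.    ] open 87.1 F [ 1.2 -0.8  0.2] M [-0.01  0.01 -0.01]
to [434.4, 195.9, 17.0, 0.125] turn z units -0.020 shift [-0.0006  0.0007  0.0692] -> /2 [-0.0003  0.0003  0.0346]
```

View pics/s14.png

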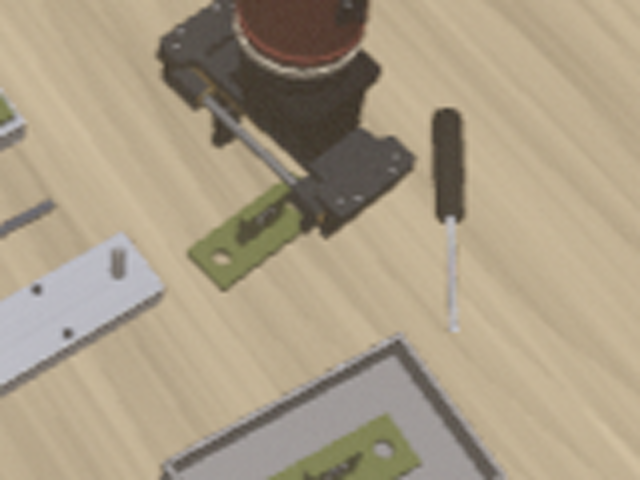

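Emit:
move_arm(
  deltas=[
    [0,0,0,0,0,0.035,0],
    [0,0,0,0,0,0.025,0],
    [0,0,0,0,0,0.0085,0.3],
    [0,0,0,0,0,0,0.5],
    [0,0,0,0,0,0,0.7],
    [0,0,0,0,0,0,0.8],
    [0,0,0,0,0,0,1],
    [0,0,0,0,0,0,1],
    [0,0,0,0,0,0,1],
    [0,0,0,0,0,0,1],
  ],
  force=10,
)

```text
time: 28.1
position: [434.8, 196.3, 18.0]
orientation: [-2.356, 2.078, -0.0]
wrist_force: [-0.6, -0.4, -0.2]
opening: 31.3
```

Emit:
move_arm(
  deltas=[
    [0,0,0,0,0,0,1],
    [0,0,0,0,0,0,1],
    [0,0,0,0,0,0,1],
    [0,0,0,0,0,0,1],
  ],
)

```text
time: 28.5
position: [434.7, 196.1, 17.9]
orientation: [2.356, -2.078, 0.0]
wrist_force: [-0.7, -0.6, 0.3]
opening: 7.9
```

```bash
python3 plan.py
```

```text
t 28.50 pos [434.7 196.1  17.9] th 0.1250 tilt [-0.0001 -0.0001] open 7.9 F [-0.7 -0.6  0.3] M [-0.14 -0.03  0.04]
```

Emit:
move_arm(
  deltas=[
    [0,0,0,0,0,0,1],
    [0,0,0,0,0,-0.02,1],
    [0,0,0,0,0,-0.045,1],
    [0,0,0.17,0,0,-0.045,1],
    [0,0,0,0,0,0,1],
    [0,0,0,0,0,0,1],
  ],
  force=25,
)

```text
time: 29.1
position: [435.2, 196.3, 128.5]
orientation: [-2.339, 2.095, -0.002]
wrist_force: [0.1, -0.6, -1.9]
opening: 7.8
```

```bash
python3 plan.py 618.8,-162.3,125,.11
```

```text
t 29.10 pos [435.2 196.3 128.5] th 0.1100 tilt [0.002  0.0002] open 7.8 F [ 0.1 -0.6 -1.9] M [-0.    0.02  0.01]
to [618.8, -162.3, 125.0, 0.11] turn z units 0.001 shift [ 0.3766 -0.1431  0.0035] -> /8 [ 0.0471 -0.0179  0.0004]
```

Emit:
move_arm(
  deltas=[
    [0,0,0,0.0418,-0.0159,0,1],
    [0,0,0,0.0418,-0.0159,0,1],
    [0,0,0,0.0418,-0.0159,0,1],
    [0,0,0,0.0418,-0.0159,0,1],
    [0,0,0,0.0418,-0.0159,0,1],
    [0,0,0,0.0418,-0.0159,0,1],
    [0,0,0,0.0418,-0.0159,0,1],
    [0,0,0,0.0418,-0.0159,0,1],
    [0,0,0,0.0418,-0.0159,0,1],
    [0,0,0,0,0,0,1],
  ],
)

```text
time: 30.1
position: [617.9, -169.7, 124.4]
orientation: [2.329, -2.102, -0.002]
wrist_force: [-0.8, 0.5, -1.6]
opening: 7.7
```

Emit:
move_arm(
  deltas=[
    [0,0,0,0,0,0,1],
    [0,0,0,0,0,0,1],
  ],
)

```text
time: 30.3
position: [617.4, -160.4, 126.1]
orientation: [2.341, -2.094, -0.005]
wrist_force: [0.2, 0.9, -1.0]
opening: 7.5
```

```bash
python3 plan.py 618.8,-162.3,100,.11;  python3 look.py d; python3 - <<'E'
from h import *
p=cv2.imread("pics/scene_d.png");cv2.imwrite("pics/s15.png",cv2.resize(p[150:220,160:250],None,fx=8,fy=8,interpolation=cv2.INTER_CUBIC))
s=env.state()['position'];a=.11;c=np.array([np.cos(a),np.sin(a)])
z=s[2]-9.9
print(proj("scene",[[*(s[:2]+40*c),z],[*(s[:2]-40*c),z],[*(np.array([618.8,-162.3])+40*c),67],[*(np.array([618.8,-162.3])-40*c),67]]))
E
```

```text
t 30.30 pos [ 617.4 -160.4  126.1] th 0.1117 tilt [-0.0026  0.0015] open 7.5 F [ 0.2  0.9 -1. ] M [ 0.04 -0.03  0.01]
to [618.8, -162.3, 100.0, 0.11] turn z units 0.019 shift [ 0.002  -0.0012  0.0261] -> /1 [ 0.002  -0.0012  0.0261]
[[187.76657368 172.14863584]
 [208.25990288 160.37921477]
 [189.35532986 181.22892393]
 [209.18194873 169.6313235 ]]
```

View pics/s15.png

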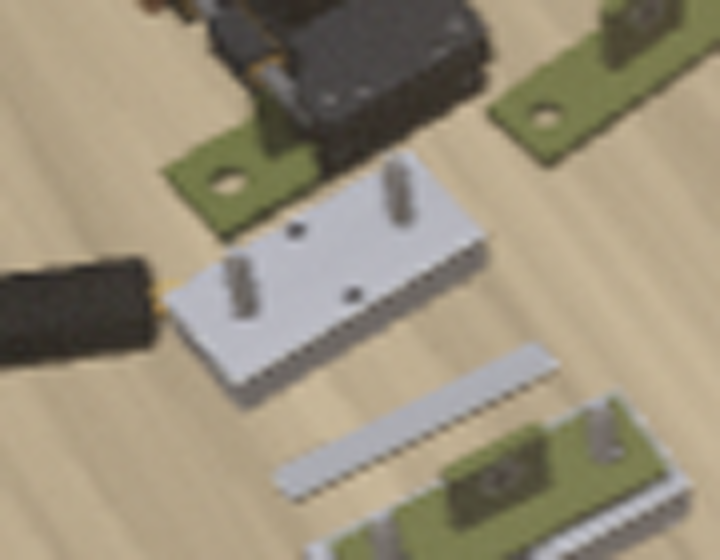

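Emit:
move_arm(
  deltas=[
    [0,0,0,0,0,0.02,1],
    [0,0,0,0,0,0,1],
    [0,0,0,0,0,0,1],
  ],
)

```text
time: 30.7
position: [617.9, -161.1, 107.9]
orientation: [2.341, -2.094, -0.001]
wrist_force: [-0.0, 0.3, -0.6]
opening: 7.9
```

```bash
python3 plan.py 619.5,-162.3,90,.11
```

```text
t 30.70 pos [ 617.9 -161.1  107.9] th 0.1113 tilt [-0.001   0.0003] open 7.9 F [-0.   0.3 -0.6] M [-0.   -0.01 -0.  ]
to [619.5, -162.3, 90.0, 0.11] turn z units 0.015 shift [ 0.0013 -0.0015  0.0179] -> /1 [ 0.0013 -0.0015  0.0179]
```

Emit:
move_arm(
  deltas=[
    [0,0,0,0.0013,-0.0015,0.015,1],
    [0,0,0,0,0,0.005,1],
    [0,0,0,0,0,0.005,1],
    [0,0,0,0,0,0.005,1],
    [0,0,0,0,0,0.005,1],
    [0,0,0,0,0,0,1],
    [0,0,0,0,0,0,1],
  ],
)

```text
time: 31.4
position: [620.1, -163.3, 72.9]
orientation: [-2.34, 2.096, -0.001]
wrist_force: [1.1, -1.7, -2.6]
opening: 8.1
```

```bash
python3 plan.py 619.5,-162.3,42.5,.11
```

```text
t 31.40 pos [ 620.1 -163.3   72.9] th 0.1100 tilt [ 0.0003 -0.0002] open 8.1 F [ 1.1 -1.7 -2.6] M [-0.27 -0.24 -0.03]
to [619.5, -162.3, 42.5, 0.11] turn z units 0.000 shift [-0.0011  0.0005  0.0304] -> /1 [-0.0011  0.0005  0.0304]
```

Emit:
move_arm(
  deltas=[
    [0,0,0,0,0,0.01,1],
    [0,0,0,0,0,0.01,1],
    [0,0,0,0,0,0.008,1],
    [0,0,0,0,0,0.003,1],
    [0,0,0,0,0,0,1],
    [0,0,0,0,0,0,1],
  ],
)

```text
time: 32.0
position: [620.1, -163.3, 42.7]
orientation: [2.34, -2.096, 0.001]
wrist_force: [-3.4, -1.0, 9.5]
opening: 7.5
```

```bash
python3 plan.py
```

```text
t 32.00 pos [ 620.1 -163.3   42.7] th 0.1100 tilt [ 0.0002 -0.0005] open 7.5 F [-3.4 -1.   9.5] M [-0.18  0.7  -0.05]
```

Emit:
move_arm(
  deltas=[
    [0,0,0,0,0.001,0,1],
    [0,0,0,0,0,0,0.8],
    [0,0,0,0,0,0,0.5],
    [0,0,0,0,0,0,0.3],
    [0,0,0,0,0,0,0],
    [0,0,0,0,0,0,0],
    [0,0,0,0,0,0,0],
    [0,0,0,0,0,-0.03,0],
    [0,0,0,0,0,-0.04,0],
    [0,0,0,0,0,-0.04,0],
  ],
)

```text
time: 33.0
position: [618.4, -163.0, 152.7]
orientation: [2.34, -2.095, -0.002]
wrist_force: [1.9, -0.4, -0.5]
opening: 71.7
```

Emit:
move_arm(
  deltas=[
    [0,0,0,0.02,0,0,0],
    [0,0,0,0.04,0,0,0],
    [0,0,0,0.04,0,0,0],
    [0,0,0,0.04,0,0,0],
    [0,0,0,0,0,0,0],
    [0,0,0,0,0,0,0],
  ],
)

```text
time: 33.6
position: [633.9, -303.4, 151.3]
orientation: [2.338, -2.098, -0.001]
wrist_force: [-0.0, 1.0, 0.9]
opening: 87.2
```

```bash
python3 plan.py; python3 look.py e; python3 fitat.py l 432 -211 .19; python3 - <<'E'
from h import *
p=cv2.imread("pics/scene_e.png");cv2.imwrite("pics/s16.png",cv2.resize(p[90:290,130:330],None,fx=3,fy=3,interpolation=cv2.INTER_CUBIC))
E
```

```text
t 33.60 pos [ 633.9 -303.4  151.3] th 0.1081 tilt [-0.0006  0.0004] open 87.2 F [-0.   1.   0.9] M [ 0.08 -0.03  0.  ]
top [ 432.31 -210.93    0.19] 4.914694872716359 862
scene [ 430.83 -214.48    0.2 ] 52.31083384597747 357
```

View pics/s16.png

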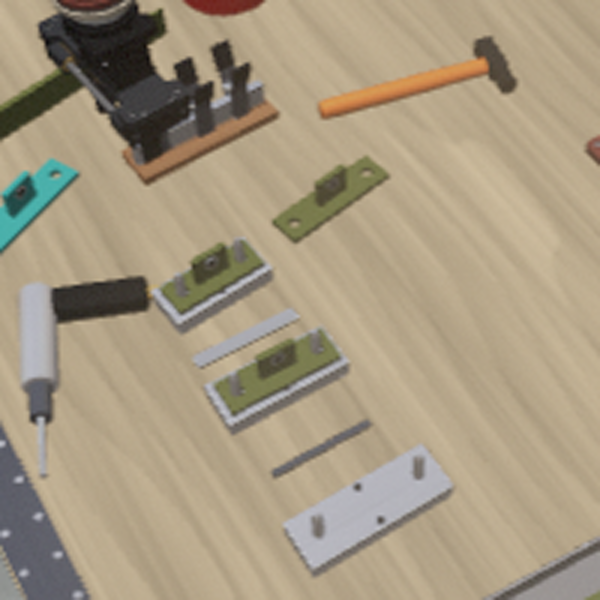

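View pics/top_e.png

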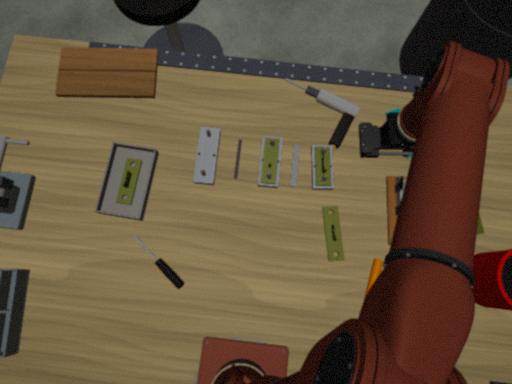

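```bash
python3 plan.py 432.8,-210.1,110,.19
```

```text
t 33.70 pos [ 634.7 -300.7  151.8] th 0.1117 tilt [0.     0.0011] open 86.9 F [ 0.4 -0.3 -0.8] M [ 0.01 -0.01 -0.01]
to [432.8, -210.1, 110.0, 0.19] turn z units -0.897 shift [-0.1271  0.1811  0.0418] -> /4 [-0.0318  0.0453  0.0104]
```

Emit:
move_arm(
  deltas=[
    [0,0,-0.897,0,0,0,0],
    [0,0,0,-0.0254,0.0362,0,0],
    [0,0,0,-0.0254,0.0362,0,0],
    [0,0,0,-0.0254,0.0362,0,0],
    [0,0,0,-0.0254,0.0362,0,0],
    [0,0,0,-0.0254,0.0362,0,0],
    [0,0,0,0,0,0.04,0],
    [0,0,0,0,0,0.02,0],
    [0,0,0,0,0,0,0],
    [0,0,0,0,0,0,0],
  ],
)

```text
time: 34.7
position: [433.2, -210.6, 92.5]
orientation: [-2.422, 2.0, -0.0]
wrist_force: [-0.5, -0.1, 1.3]
opening: 87.2
```

```bash
python3 plan.py 432.8,-210.1,17,.19;  python3 - <<'E'
from h import *
p,d=env.capture("scene");cv2.imwrite("pics/s17.png",cv2.resize(p[80:200,180:340],None,fx=4,fy=4,interpolation=cv2.INTER_CUBIC))
E
```

```text
t 34.70 pos [ 433.2 -210.6   92.5] th 0.1903 tilt [0.0002 0.0001] open 87.2 F [-0.5 -0.1  1.3] M [-0.02  0.01  0.04]
to [432.8, -210.1, 17.0, 0.19] turn z units 0.003 shift [-0.0005  0.0003  0.0755] -> /2 [-0.0003  0.0002  0.0378]
```

View pics/s17.png

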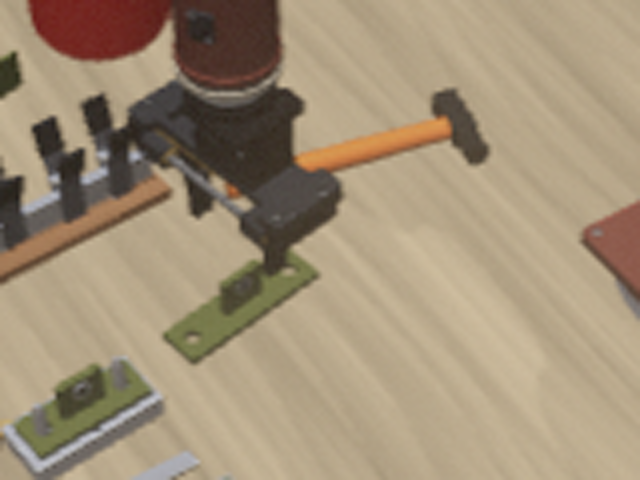

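Emit:
move_arm(
  deltas=[
    [0,0,0,0,0,0.035,0],
    [0,0,0,0,0,0.03,0],
    [0,0,0,0,0,0.01,0.3],
    [0,0,0,0,0,0,0.5],
    [0,0,0,0,0,0,0.7],
    [0,0,0,0,0,0,0.8],
    [0,0,0,0,0,0,1],
    [0,0,0,0,0,0,1],
    [0,0,0,0,0,0,1],
    [0,0,0,0,0,0,1],
  ],
  force=10,
)

```text
time: 35.75
position: [432.8, -211.5, 17.0]
orientation: [-2.421, 2.003, -0.0]
wrist_force: [-0.4, 0.1, -0.4]
opening: 31.1
```

Emit:
move_arm(
  deltas=[
    [0,0,0,0,0,0,1],
    [0,0,0,0,0,0,1],
    [0,0,0,0,0,0,1],
    [0,0,0,0,0,0,1],
  ],
)

```text
time: 36.15
position: [432.7, -211.4, 16.8]
orientation: [-2.421, 2.002, 0.0]
wrist_force: [-0.1, -0.2, -0.7]
opening: 7.8
```

```bash
python3 plan.py
```

```text
t 36.15 pos [ 432.7 -211.4   16.8] th 0.1886 tilt [-0.0002  0.0001] open 7.8 F [-0.1 -0.2 -0.7] M [0.02 0.05 0.  ]
```

Emit:
move_arm(
  deltas=[
    [0,0,0,0,0,0,1],
    [0,0,0,0,0,-0.02,1],
    [0,0,0,0,0,-0.045,1],
    [0,0,1,0,0,-0.045,1],
    [0,0,0.97,0,0,0,1],
    [0,0,0,0,0,0,1],
    [0,0,0,0,0,0,1],
  ],
  force=25,
)

```text
time: 36.85
position: [432.0, -211.2, 125.9]
orientation: [2.242, -2.2, -0.003]
wrist_force: [-0.3, -0.2, -2.4]
opening: 7.7
```

```bash
python3 plan.py 616.3,175.8,120,.017
```

```text
t 36.85 pos [ 432.  -211.2  125.9] th 0.0190 tilt [-0.0016  0.0007] open 7.7 F [-0.3 -0.2 -2.4] M [ 0.02  0.01 -0.01]
to [616.3, 175.8, 120.0, 0.017] turn z units 0.023 shift [-0.3838 -0.1909  0.0059] -> /8 [-0.048  -0.0239  0.0007]
```

Emit:
move_arm(
  deltas=[
    [0,0,0,-0.0384,-0.0191,0,1],
    [0,0,0,-0.0384,-0.0191,0,1],
    [0,0,0,-0.0384,-0.0191,0,1],
    [0,0,0,-0.0384,-0.0191,0,1],
    [0,0,0,-0.0384,-0.0191,0,1],
    [0,0,0,-0.0384,-0.0191,0,1],
    [0,0,0,-0.0384,-0.0191,0,1],
    [0,0,0,-0.0384,-0.0191,0,1],
    [0,0,0,-0.0384,-0.0191,0,1],
    [0,0,0,-0.0382,-0.019,0,1],
  ],
)

```text
time: 37.85
position: [616.9, 176.7, 124.8]
orientation: [2.24, -2.199, -0.003]
wrist_force: [0.8, 0.7, -2.0]
opening: 7.6
```

Emit:
move_arm(
  deltas=[
    [0,0,0,0,0,0,1],
    [0,0,0,0,0,0,1],
    [0,0,0,0,0,0.01,1],
    [0,0,0,0,0,0,1],
    [0,0,0,0,0,0,1],
  ],
)

```text
time: 38.35
position: [616.9, 173.9, 116.2]
orientation: [2.237, -2.203, -0.0]
wrist_force: [0.4, 0.5, -1.8]
opening: 7.9
```

```bash
python3 plan.py 616.3,175.8,90,.017;  python3 look.py f; python3 - <<'E'
from h import *
p=cv2.imread("pics/scene_f.png");cv2.imwrite("pics/s18.png",cv2.resize(p[215:295,215:315],None,fx=8,fy=7,interpolation=cv2.INTER_CUBIC))
s=env.state()['position'];a=.017;c=np.array([np.cos(a),np.sin(a)])
z=s[2]-8.8;B=np.array([616.3,175.8])
print(proj("scene",[[*(s[:2]+60*c),z],[*(s[:2]-60*c),z],[*(B+60*c),67],[*(B-60*c),67]]))
E
```

```text
t 38.35 pos [616.9 173.9 116.2] th 0.0153 tilt [-0.0012 -0.0009] open 7.9 F [ 0.4  0.5 -1.8] M [-0.   -0.02  0.01]
to [616.3, 175.8, 90.0, 0.017] turn z units -0.019 shift [-0.0019  0.0005  0.0262] -> /1 [-0.0019  0.0005  0.0262]
[[234.13862085 254.87385682]
 [269.24609959 234.69060415]
 [235.3047312  261.415971  ]
 [269.39235622 241.59144683]]
```

View pics/s18.png

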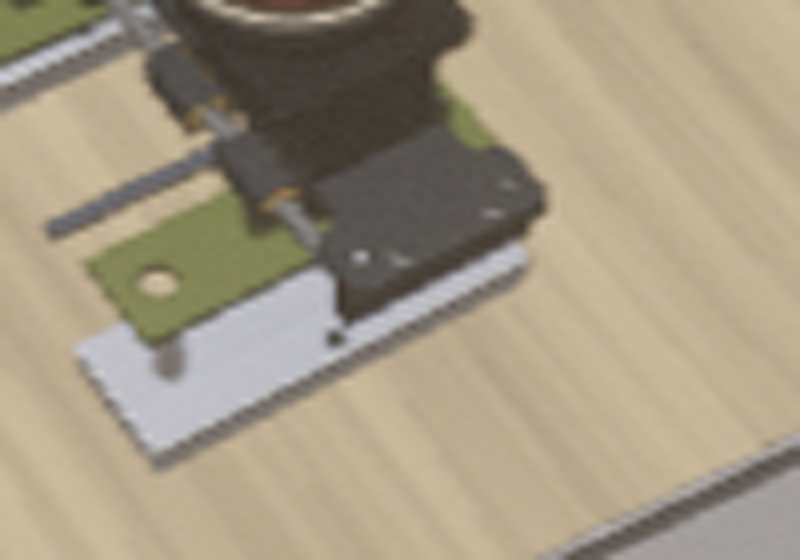

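Emit:
move_arm(
  deltas=[
    [0,0,0,-0.0015,0.0005,0.015,1],
    [0,0,0,0,0,0.01,1],
    [0,0,0,0,0,0.005,1],
    [0,0,0,0,0,0.005,1],
    [0,0,0,0,0,0.005,1],
    [0,0,0,0,0,0.005,1],
    [0,0,0,0,0,0,1],
    [0,0,0,0,0,0,1],
  ],
)

```text
time: 39.25
position: [616.8, 176.8, 71.9]
orientation: [2.24, -2.203, 0.0]
wrist_force: [0.2, -0.8, -3.0]
opening: 7.5
```

```bash
python3 plan.py 616.3,175.8,42,.017
```

```text
t 39.25 pos [616.8 176.8  71.9] th 0.0165 tilt [-0.     -0.0001] open 7.5 F [ 0.2 -0.8 -3. ] M [-0.06  0.02  0.02]
to [616.3, 175.8, 42.0, 0.017] turn z units -0.006 shift [0.001  0.0005 0.0299] -> /1 [0.001  0.0005 0.0299]
```

Emit:
move_arm(
  deltas=[
    [0,0,0,0.0005,0,0.01,1],
    [0,0,0,0,0,0.01,1],
    [0,0,0,0,0,0.008,1],
    [0,0,0,0,0,0.004,1],
    [0,0,0,0,0,0,1],
    [0,0,0,0,0,0,1],
  ],
)

```text
time: 39.85
position: [616.8, 176.4, 40.8]
orientation: [2.24, -2.203, 0.001]
wrist_force: [-5.1, -4.0, 12.6]
opening: 7.4
```

```bash
python3 plan.py
```

```text
t 39.85 pos [616.8 176.4  40.8] th 0.0166 tilt [ 0.0003 -0.0006] open 7.4 F [-5.1 -4.  12.6] M [-0.6   1.21 -0.04]
```

Emit:
move_arm(
  deltas=[
    [0,0,0,0,0.001,0,1],
    [0,0,0,0,0,0,0.8],
    [0,0,0,0,0,0,0.5],
    [0,0,0,0,0,0,0.3],
    [0,0,0,0,0,0,0],
    [0,0,0,0,0,0,0],
    [0,0,0,0,0,0,0],
    [0,0,0,0,0,-0.03,0],
    [0,0,0,0,0,-0.05,0],
    [0,0,0,0,0,-0.05,0],
  ],
)

```text
time: 40.85
position: [615.0, 176.3, 170.8]
orientation: [2.239, -2.202, -0.002]
wrist_force: [1.6, 0.2, 0.3]
opening: 72.0
```

Emit:
move_arm(
  deltas=[
    [0,0,0,0,0,0,0],
    [0,0,0,0,0,0,0],
  ],
)

```text
time: 41.05
position: [616.5, 176.7, 171.4]
orientation: [-2.238, 2.201, -0.003]
wrist_force: [-0.6, 0.2, -0.7]
opening: 84.2
```

```bash
python3 plan.py 580.5,-385.5,170,.062; python3 look.py g
```

```text
t 41.05 pos [616.5 176.7 171.4] th 0.0166 tilt [0.0029 0.0005] open 84.2 F [-0.6  0.2 -0.7] M [ 0.02  0.01 -0.02]
to [580.5, -385.5, 170.0, 0.062] turn z units -0.521 shift [0.5589 0.0707 0.0014] -> /12 [0.0466 0.0059 0.0001]
```

View pics/scene_g.png

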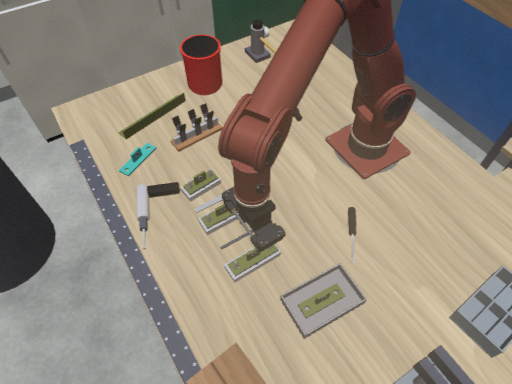

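Emit:
move_arm(
  deltas=[
    [0,0,-0.521,0,0,0,0],
    [0,0,0,0.043,0.0054,0,0],
    [0,0,0,0.043,0.0054,0,0],
    [0,0,0,0.043,0.0054,0,0],
    [0,0,0,0.043,0.0054,0,0],
    [0,0,0,0.043,0.0054,0,0],
    [0,0,0,0.043,0.0054,0,0],
    [0,0,0,0.043,0.0054,0,0],
    [0,0,0,0.043,0.0054,0,0],
    [0,0,0,0.043,0.0054,0,0],
  ],
)

```text
time: 42.15
position: [589.9, -214.5, 168.0]
orientation: [2.288, -2.151, -0.004]
wrist_force: [0.7, -0.3, 0.4]
opening: 87.2
```

Emit:
move_arm(
  deltas=[
    [0,0,0,0.043,0.0054,0,0],
    [0,0,0,0.043,0.0054,0,0],
    [0,0,0,0.043,0.0054,0,0],
    [0,0,0,0.043,0.0054,0,0],
    [0,0,0,0,0,0,0],
    [0,0,0,0,0,0,0],
    [0,0,0,0,0,0,0],
  ],
)

```text
time: 42.85
position: [580.4, -384.2, 168.5]
orientation: [-2.291, 2.149, 0.004]
wrist_force: [-0.1, 1.0, 0.8]
opening: 86.9
```

```bash
python3 plan.py 580.5,-385.5,79,.062; python3 - <<'E'
from h import *
np.set_printoptions(precision=1,suppress=True)
for n in("scene","top"):
    W=cloud(n,np.load(n+"_d.npy"))
    for z0 in (60,92):
        m=(np.abs(W[...,0]-519)<110)&(np.abs(W[...,1]+390)<60)&(W[...,2]>z0)&(W[...,2]<120)
        nl,lb,st,c=cv2.connectedComponentsWithStats(m.astype(np.uint8))
        for i in range(1,nl):
            if st[i,4]>10: q=W[lb==i];print(n,z0,len(q),q.mean(0),q.min(0),q.max(0))
E
```

```text
t 42.85 pos [ 580.4 -384.2  168.5] th 0.0636 tilt [-0.0014  0.002 ] open 86.9 F [-0.1  1.   0.8] M [ 0.06 -0.02 -0.03]
to [580.5, -385.5, 79.0, 0.062] turn z units 0.018 shift [ 0.0013 -0.      0.0895] -> /2 [ 0.0007 -0.      0.0448]
scene 60 138 [ 464.1 -397.7   89.3] [ 447.9 -426.5   60.3] [ 478.3 -364.3  113.7]
scene 60 145 [ 517.4 -393.5   89.7] [ 501.5 -424.    60. ] [ 531.4 -358.4  112.9]
scene 60 146 [ 581.7 -387.7   93.4] [ 566.9 -419.1   60.2] [ 594.1 -354.8  118. ]
scene 92 39 [ 464.7 -417.1  102.6] [ 450.2 -426.5   92.9] [ 478.  -408.8  113.7]
scene 92 40 [ 517.3 -413.7  102.4] [ 503.2 -424.    92.2] [ 530.5 -407.   112.9]
scene 92 24 [ 462.  -368.9  104.6] [ 447.9 -374.9   93.2] [ 474.8 -364.3  111.6]
scene 92 47 [ 581.8 -406.9  105.1] [ 568.7 -419.1   92.1] [ 594.1 -398.9  116. ]
scene 92 30 [ 514.6 -365.6  104.1] [ 501.5 -371.1   92.2] [ 526.9 -358.4  112.6]
scene 92 32 [ 579.  -360.7  107. ] [ 566.9 -365.1   93.4] [ 591.  -354.8  118. ]
top 60 229 [ 578.7 -392.8   88.7] [ 563.8 -416.9   62. ] [ 595.1 -356.7  115.9]
top 60 226 [ 515.  -396.9   87.4] [ 500.2 -418.5   60.1] [ 531.4 -361.6  112.3]
top 60 229 [ 462.1 -401.3   88. ] [ 447.7 -422.5   60.6] [ 478.1 -365.5  114.3]
top 92 33 [ 575.3 -360.9  109.6] [ 563.8 -369.2   94.5] [ 588.3 -356.7  114.4]
top 92 76 [ 580.1 -407.4  104.6] [ 568.  -416.9   92.3] [ 593.8 -401.1  115.9]
top 92 41 [ 512.  -365.9  105.1] [ 500.4 -371.9   92.5] [ 525.  -361.6  112.3]
top 92 66 [ 517.  -412.8  103.1] [ 503.7 -418.5   92.4] [ 529.8 -407.3  111.1]
top 92 41 [ 459.1 -369.3  106.6] [ 447.7 -375.6   93.3] [ 472.2 -365.5  112.1]
top 92 71 [ 463.7 -416.2  103.1] [ 450.9 -422.5   92.3] [ 478.1 -409.6  114.3]
```

Emit:
move_arm(
  deltas=[
    [0,0,0,0,0,0.04,0],
    [0,0,0,0,0,0.035,0],
    [0,0,0,0,0,0.0145,0],
    [0,0,0,0,0,0,0.2],
    [0,0,0,0,0,0,0.4],
    [0,0,0,0,0,0,0.7],
    [0,0,0,0,0,0,1],
    [0,0,0,0,0,0,1],
    [0,0,0,0,0,0,1],
    [0,0,0,0,0,0,1],
  ],
  force=11,
)

```text
time: 43.85
position: [580.3, -385.9, 80.4]
orientation: [-2.289, 2.152, 0.0]
wrist_force: [-0.2, 0.3, -1.4]
opening: 39.0
```

Emit:
move_arm(
  deltas=[
    [0,0,0,0,0,0,1],
    [0,0,0,0,0,0,1],
    [0,0,0,0,0,0,1],
    [0,0,0,0,0,0,1],
  ],
)

```text
time: 44.25
position: [580.2, -385.6, 80.1]
orientation: [-2.289, 2.151, 0.001]
wrist_force: [0.9, -0.8, -1.3]
opening: 25.7
```

```bash
python3 plan.py
```

```text
t 44.25 pos [ 580.2 -385.6   80.1] th 0.0622 tilt [-0.0004  0.0005] open 25.7 F [ 0.9 -0.8 -1.3] M [-0.03 -0.    0.02]
```

Emit:
move_arm(
  deltas=[
    [0,0,0,0,0,-0.02,1],
    [0,0,0,0,0,-0.03,1],
    [0,0,0,0,0,-0.03,1],
    [0,0,-0.55,0,0,0,1],
    [0,0,0,0,0,0,1],
    [0,0,0,0,0,0,1],
  ],
)

```text
time: 44.85
position: [579.9, -385.6, 159.4]
orientation: [2.339, -2.097, -0.002]
wrist_force: [-0.6, -0.0, -0.6]
opening: 25.7
```

```bash
python3 plan.py 579.2,-167.8,160,.11
```

```text
t 44.85 pos [ 579.9 -385.6  159.4] th 0.1089 tilt [-0.0013  0.0009] open 25.7 F [-0.6 -0.  -0.6] M [ 0.02 -0.01 -0.01]
to [579.2, -167.8, 160.0, 0.11] turn z units -0.013 shift [-0.2165 -0.0233 -0.0006] -> /5 [-0.0433 -0.0047 -0.0001]
```

Emit:
move_arm(
  deltas=[
    [0,0,0,-0.0361,-0.0039,0,1],
    [0,0,0,-0.0361,-0.0039,0,1],
    [0,0,0,-0.0361,-0.0039,0,1],
    [0,0,0,-0.0361,-0.0039,0,1],
    [0,0,0,-0.0361,-0.0039,0,1],
    [0,0,0,-0.0361,-0.0039,0,1],
    [0,0,0,0,0,0,1],
    [0,0,0,0,0,0,1],
    [0,0,0,0,0,0,1],
  ],
)

```text
time: 45.75
position: [579.3, -169.2, 159.7]
orientation: [2.338, -2.097, -0.001]
wrist_force: [-0.6, -0.6, -0.7]
opening: 25.2
```

```bash
python3 plan.py 579.2,-167.8,99,.11;python3 - <<'E'
from h import *
p,d=env.capture("scene");cv2.imwrite("pics/s19.png",cv2.resize(p[120:220,150:270],None,fx=6,fy=6,interpolation=cv2.INTER_CUBIC))
E
```

```text
t 45.75 pos [ 579.3 -169.2  159.7] th 0.1082 tilt [-0.0012 -0.0002] open 25.2 F [-0.6 -0.6 -0.7] M [-0.04  0.03 -0.02]
to [579.2, -167.8, 99.0, 0.11] turn z units -0.020 shift [-0.0014 -0.      0.0607] -> /2 [-0.0007 -0.      0.0303]
```

View pics/s19.png

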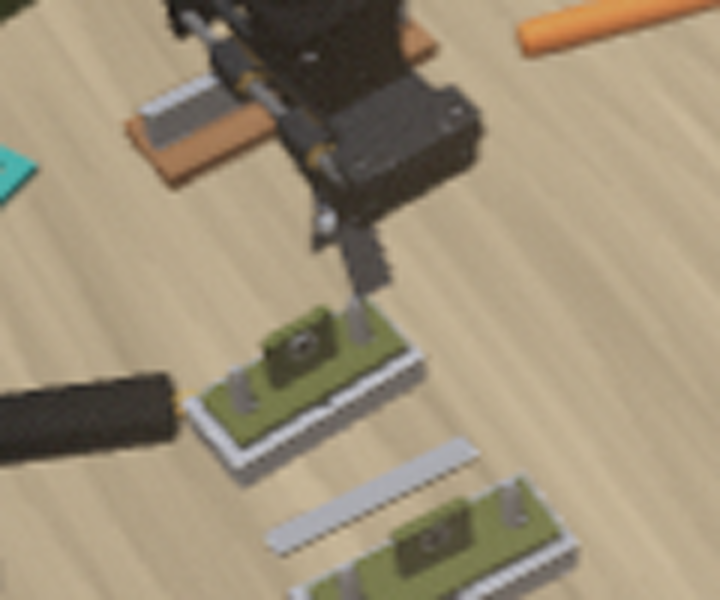

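Emit:
move_arm(
  deltas=[
    [0,0,0,-0.0008,0,0.02,1],
    [0,0,0,0,0,0.02,1],
    [0,0,0,0,0,0.015,1],
    [0,0,0,0,0,0.005,1],
    [0,0,0,0,0,0,1],
    [0,0,0,0,0,0,1],
  ],
)

```text
time: 46.4
position: [579.8, -167.7, 100.4]
orientation: [2.339, -2.097, -0.0]
wrist_force: [0.2, 0.1, -0.9]
opening: 25.6
```

```bash
python3 plan.py 579.2,-167.8,99,.11;python3 - <<'E'
from h import *
p,d=env.capture("scene");cv2.imwrite("pics/s20.png",cv2.resize(p[120:220,150:270],None,fx=6,fy=6,interpolation=cv2.INTER_CUBIC))
E
```

```text
t 46.40 pos [ 579.8 -167.7  100.4] th 0.1093 tilt [-0.0001  0.0001] open 25.6 F [ 0.2  0.1 -0.9] M [ 0.02  0.02 -0.02]
to [579.2, -167.8, 99.0, 0.11] turn z units -0.009 shift [0.0001 0.0006 0.0014] -> /1 [0.0001 0.0006 0.0014]
```

View pics/s20.png

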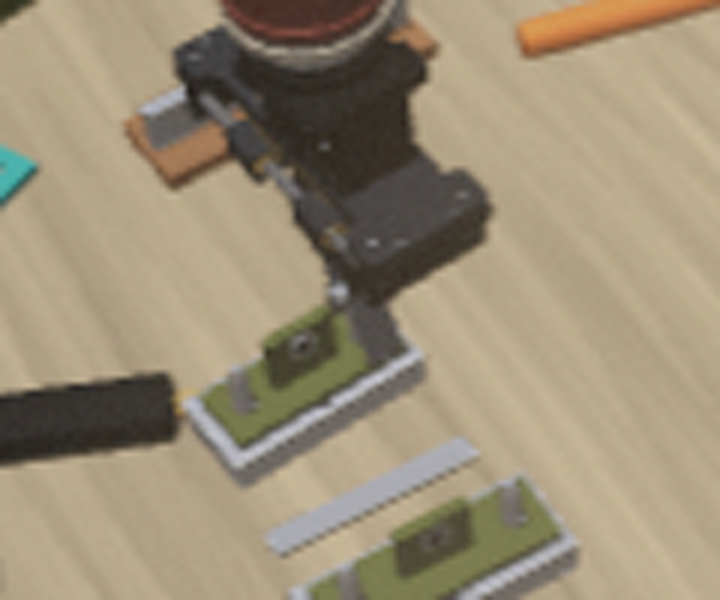

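Lower by 2 mm and release.

Emit:
move_arm(
  deltas=[
    [0,0,0,0,0,0.002,1],
    [0,0,0,0,0,0,0.8],
    [0,0,0,0,0,0,0.6],
    [0,0,0,0,0,0,0.4],
    [0,0,0,0,0,0,0],
    [0,0,0,0,0,0,0],
    [0,0,0,0,0,0,0],
    [0,0,0,0,0,0,0],
    [0,0,0,0,0,0,0],
    [0,0,0,0,0,0,0],
  ],
)

```text
time: 47.45
position: [579.7, -167.2, 98.3]
orientation: [-2.34, 2.096, 0.0]
wrist_force: [-1.0, -0.1, -0.3]
opening: 81.4
```

Emit:
move_arm(
  deltas=[
    [0,0,0,0,0,0,0],
    [0,0,0,0,0,-0.03,0],
    [0,0,0,0,0,-0.04,0],
    [0,0,0,0,0,0,0],
    [0,0,0,0,0,0,0],
  ],
)

```text
time: 47.95
position: [580.4, -167.3, 169.4]
orientation: [-2.34, 2.095, -0.003]
wrist_force: [0.1, -0.3, -0.8]
opening: 87.0
```

```bash
python3 plan.py 515.5,-389.3,170,.062;python3 - <<'E'
from h import *
p,d=env.capture("scene");cv2.imwrite("pics/s21.png",cv2.resize(p[80:220,150:270],None,fx=5,fy=4,interpolation=cv2.INTER_CUBIC))
E
```

```text
t 47.95 pos [ 580.4 -167.3  169.4] th 0.1100 tilt [ 0.0021 -0.0008] open 87.0 F [ 0.1 -0.3 -0.8] M [ 0.    0.01 -0.02]
to [515.5, -389.3, 170.0, 0.062] turn z units 0.550 shift [ 0.2175  0.0785 -0.0006] -> /5 [ 0.0435  0.0157 -0.0001]
```

View pics/s21.png

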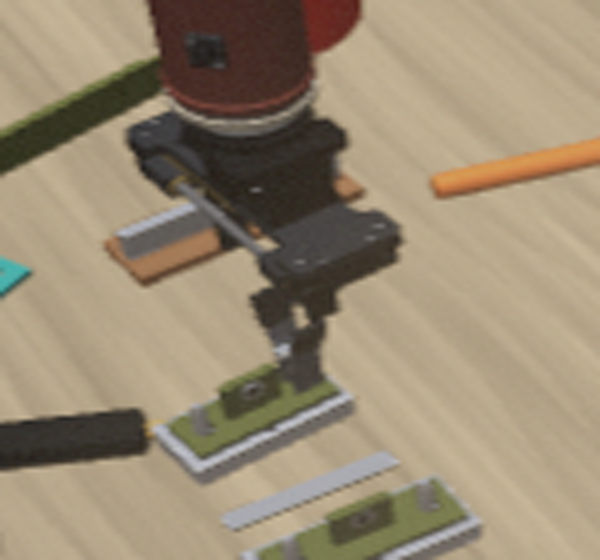

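Emit:
move_arm(
  deltas=[
    [0,0,0.55,0,0,0,0],
    [0,0,0,0.0363,0.0131,0,0],
    [0,0,0,0.0363,0.0131,0,0],
    [0,0,0,0.0363,0.0131,0,0],
    [0,0,0,0.0363,0.0131,0,0],
    [0,0,0,0.0363,0.0131,0,0],
    [0,0,0,0.0363,0.0131,0,0],
    [0,0,0,0,0,0,0],
    [0,0,0,0,0,0,0],
    [0,0,0,0,0,0,0],
  ],
)

```text
time: 49.0
position: [515.1, -387.9, 167.4]
orientation: [-2.29, 2.149, 0.003]
wrist_force: [0.5, 0.4, 0.4]
opening: 87.3
```

```bash
python3 plan.py 515.5,-389.3,76,.062;python3 - <<'E'
from h import *
p,d=env.capture("scene");cv2.imwrite("pics/s22.png",cv2.resize(p[80:200,150:270],None,fx=5,fy=5,interpolation=cv2.INTER_CUBIC))
E
```

```text
t 49.00 pos [ 515.1 -387.9  167.4] th 0.0636 tilt [-0.0008  0.0016] open 87.3 F [0.5 0.4 0.4] M [ 0.08 -0.01 -0.  ]
to [515.5, -389.3, 76.0, 0.062] turn z units 0.018 shift [ 0.0015 -0.0003  0.0914] -> /2 [ 0.0007 -0.0001  0.0457]
```

View pics/s22.png

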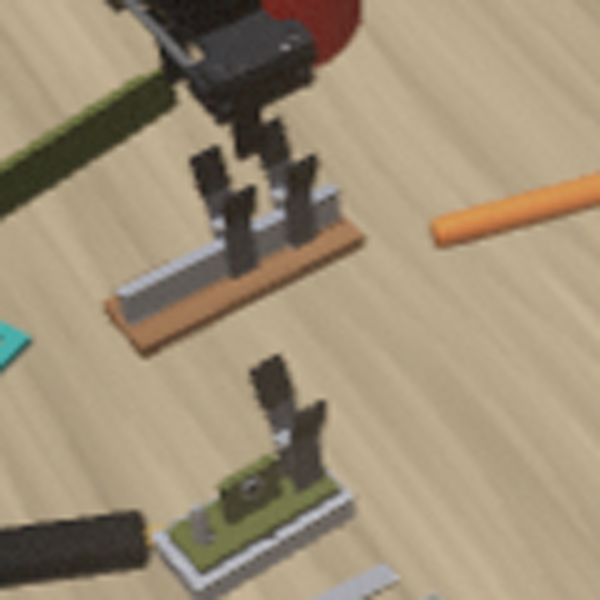

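Emit:
move_arm(
  deltas=[
    [0,0,0,0,0,0.04,0],
    [0,0,0,0,0,0.035,0],
    [0,0,0,0,0,0.0155,0],
    [0,0,0,0,0,0,0.2],
    [0,0,0,0,0,0,0.4],
    [0,0,0,0,0,0,0.7],
    [0,0,0,0,0,0,1],
    [0,0,0,0,0,0,1],
    [0,0,0,0,0,0,1],
    [0,0,0,0,0,0,1],
  ],
  force=11,
)

```text
time: 50.05
position: [515.8, -390.0, 79.7]
orientation: [-2.289, 2.151, -0.004]
wrist_force: [-0.4, 0.1, 8.2]
opening: 39.0
```

Emit:
move_arm(
  deltas=[
    [0,0,0,0,0,0,1],
    [0,0,0,0,0,0,1],
    [0,0,0,0,0,0,1],
    [0,0,0,0,0,0,1],
  ],
)

```text
time: 50.45
position: [515.7, -391.3, 79.7]
orientation: [2.288, -2.152, 0.007]
wrist_force: [0.6, -3.5, 7.0]
opening: 30.7
```

```bash
python3 plan.py
```

```text
t 50.45 pos [ 515.7 -391.3   79.7] th 0.0612 tilt [ 0.0028 -0.0032] open 30.7 F [ 0.6 -3.5  7. ] M [-0.89 -0.11 -0.04]
```

Emit:
move_arm(
  deltas=[
    [0,0,0,0.001,0,-0.002,1],
    [0,0,0,0,0,0,1],
    [0,0,0,0,0,0,1],
    [0,0,0,0,0,0,1],
  ],
  force=12,
)

```text
time: 50.85
position: [514.6, -390.0, 79.4]
orientation: [-2.289, 2.151, 0.002]
wrist_force: [-0.5, -0.5, -1.0]
opening: 25.4
```

```bash
python3 plan.py
```

```text
t 50.85 pos [ 514.6 -390.    79.4] th 0.0623 tilt [-0.0006  0.0007] open 25.4 F [-0.5 -0.5 -1. ] M [-0.03 -0.01  0.01]
```

Emit:
move_arm(
  deltas=[
    [0,0,0,0,0,-0.02,1],
    [0,0,0,0,0,-0.04,1],
    [0,0,0,0,0,-0.04,1],
    [0,0,0.573,0,0,-0.03,1],
    [0,0,0,0,0,0,1],
    [0,0,0,0,0,0,1],
  ],
)

```text
time: 51.45
position: [515.0, -390.4, 210.1]
orientation: [-2.235, 2.207, -0.001]
wrist_force: [0.7, 0.1, -2.5]
opening: 25.6
```

```bash
python3 plan.py 520,-10.8,210,.012 568.2,-10.8,165,.012
```

```text
t 51.45 pos [ 515.  -390.4  210.1] th 0.0126 tilt [ 0.0006 -0.0004] open 25.6 F [ 0.7  0.1 -2.5] M [ 0.04  0.04 -0.  ]
to [520.0, -10.8, 210.0, 0.012] turn z units 0.007 shift [-0.3795 -0.0095  0.0001] -> /8 [-0.0474 -0.0012  0.    ]
to [568.2, -10.8, 165.0, 0.012] turn z units -0.000 shift [ 0.0006 -0.0482  0.045 ] -> /1 [ 0.0006 -0.0482  0.045 ]
```

Emit:
move_arm(
  deltas=[
    [0,0,0,-0.0422,-0.0011,0,1],
    [0,0,0,-0.0422,-0.0011,0,1],
    [0,0,0,-0.0422,-0.0011,0,1],
    [0,0,0,-0.0422,-0.0011,0,1],
    [0,0,0,-0.0422,-0.0011,0,1],
    [0,0,0,-0.0422,-0.0011,0,1],
    [0,0,0,-0.0422,-0.0011,0,1],
    [0,0,0,-0.0422,-0.0011,0,1],
    [0,0,0,-0.0422,-0.0011,0,1],
  ],
)

```text
time: 52.35
position: [518.9, -9.0, 208.2]
orientation: [2.234, -2.206, -0.003]
wrist_force: [-0.2, 0.7, -0.9]
opening: 25.4
```

Emit:
move_arm(
  deltas=[
    [0,0,0,0,-0.024,0,1],
    [0,0,0,0,-0.024,0,1],
    [0,0,0,0,0,0.025,1],
    [0,0,0,0,0,0.02,1],
    [0,0,0,0,0,0,1],
    [0,0,0,0,0,0,1],
    [0,0,0,0,0,0,1],
  ],
)

```text
time: 53.05
position: [568.5, -10.0, 165.6]
orientation: [-2.234, 2.207, -0.001]
wrist_force: [-0.4, -0.6, -0.3]
opening: 25.9
```

```bash
python3 plan.py 568.2,-10.8,100,.012;python3 - <<'E'
from h import *
p,d=env.capture("scene");cv2.imwrite("pics/s23.png",cv2.resize(p[130:250,170:290],None,fx=5,fy=5,interpolation=cv2.INTER_CUBIC))
E
```

```text
t 53.05 pos [568.5 -10.  165.6] th 0.0122 tilt [0.0008 0.0001] open 25.9 F [-0.4 -0.6 -0.3] M [ 0.02  0.02 -0.  ]
to [568.2, -10.8, 100.0, 0.012] turn z units 0.002 shift [0.0008 0.0003 0.0656] -> /2 [0.0004 0.0001 0.0328]
```

View pics/s23.png

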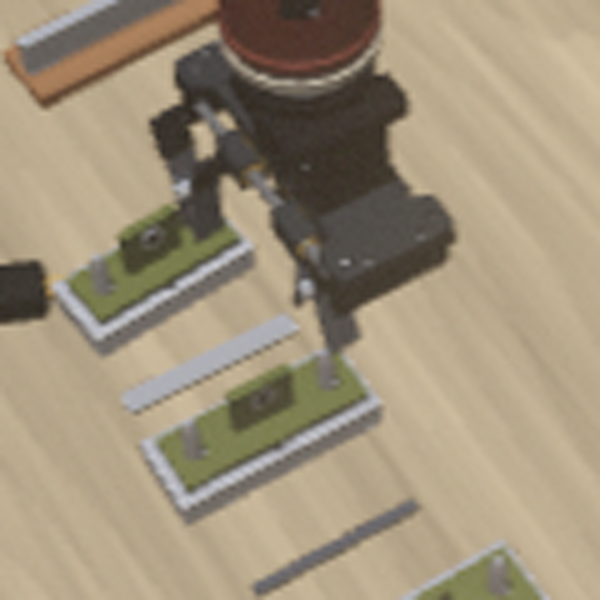

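Emit:
move_arm(
  deltas=[
    [0,0,0,0.0005,0,0.025,1],
    [0,0,0,0,0,0.02,1],
    [0,0,0,0,0,0.015,1],
    [0,0,0,0,0,0.005,1],
    [0,0,0,0,0,0,1],
    [0,0,0,0,0,0,1],
  ],
)

```text
time: 53.7
position: [568.8, -10.4, 100.8]
orientation: [-2.234, 2.207, -0.001]
wrist_force: [-0.0, 0.4, -0.1]
opening: 25.9
```

```bash
python3 plan.py 568.2,-10.8,100,.012;python3 - <<'E'
from h import *
p,d=env.capture("scene");cv2.imwrite("pics/s24.png",cv2.resize(p[130:250,170:290],None,fx=5,fy=5,interpolation=cv2.INTER_CUBIC))
E
```

```text
t 53.70 pos [568.8 -10.4 100.8] th 0.0121 tilt [0.0013 0.    ] open 25.9 F [-0.   0.4 -0.1] M [ 0.    0.   -0.01]
to [568.2, -10.8, 100.0, 0.012] turn z units 0.001 shift [0.0004 0.0006 0.0008] -> /1 [0.0004 0.0006 0.0008]
```

View pics/s24.png

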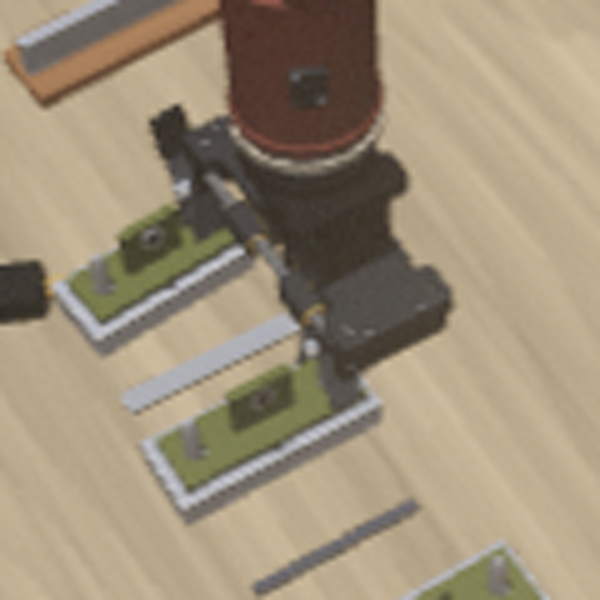

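Emit:
move_arm(
  deltas=[
    [0,0,0,0,0,0.001,1],
    [0,0,0,0,0,0,0.8],
    [0,0,0,0,0,0,0.6],
    [0,0,0,0,0,0,0.4],
    [0,0,0,0,0,0,0],
    [0,0,0,0,0,0,0],
    [0,0,0,0,0,0,0],
    [0,0,0,0,0,0,0],
    [0,0,0,0,0,0,0],
    [0,0,0,0,0,0,0],
  ],
)

```text
time: 54.75
position: [568.3, -10.4, 99.0]
orientation: [-2.235, 2.208, -0.0]
wrist_force: [0.6, 0.1, 0.6]
opening: 81.3
```

Emit:
move_arm(
  deltas=[
    [0,0,0,0,0,0,0],
    [0,0,0,0,0,-0.03,0],
    [0,0,0,0,0,-0.04,0],
    [0,0,0,0,0,-0.03,0],
    [0,0,0,0,0,0,0],
    [0,0,0,0,0,0,0],
  ],
)

```text
time: 55.35
position: [568.4, -10.6, 199.3]
orientation: [-2.234, 2.208, -0.002]
wrist_force: [-0.4, 0.3, 0.3]
opening: 86.9
```

```bash
python3 plan.py 462.5,-393,190,.062;python3 - <<'E'
from h import *
p,d=env.capture("scene");cv2.imwrite("pics/s25.png",cv2.resize(p[130:250,170:290],None,fx=5,fy=5,interpolation=cv2.INTER_CUBIC))
E
```

```text
t 55.35 pos [568.4 -10.6 199.3] th 0.0119 tilt [ 0.0012 -0.0003] open 86.9 F [-0.4  0.3  0.3] M [0.01 0.02 0.02]
to [462.5, -393.0, 190.0, 0.062] turn z units -0.574 shift [0.3752 0.1294 0.0093] -> /8 [0.0469 0.0162 0.0012]
```

View pics/s25.png

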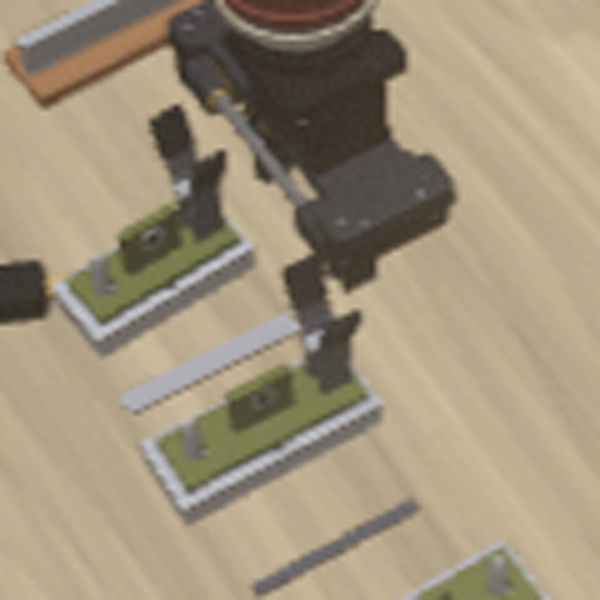

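Both clips are upright on pins. Now the last clip on the rail.

Emit:
move_arm(
  deltas=[
    [0,0,-0.574,0,0,0,0],
    [0,0,0,0.0417,0.0144,0,0],
    [0,0,0,0.0417,0.0144,0,0],
    [0,0,0,0.0417,0.0144,0,0],
    [0,0,0,0.0417,0.0144,0,0],
    [0,0,0,0.0417,0.0144,0,0],
    [0,0,0,0.0417,0.0144,0,0],
    [0,0,0,0.0417,0.0144,0,0],
    [0,0,0,0.0417,0.0144,0,0],
    [0,0,0,0.0417,0.0144,0,0],
  ],
)

```text
time: 56.4
position: [460.7, -394.4, 197.2]
orientation: [2.289, -2.151, -0.004]
wrist_force: [1.1, -0.1, -0.1]
opening: 87.1
```

Emit:
move_arm(
  deltas=[
    [0,0,0,0,0,0.03,0],
    [0,0,0,0,0,0,0],
    [0,0,0,0,0,0,0],
    [0,0,0,0,0,0,0],
  ],
)

```text
time: 56.8
position: [463.1, -391.9, 169.6]
orientation: [-2.291, 2.148, -0.0]
wrist_force: [-0.1, 0.3, 0.9]
opening: 87.0
```

```bash
python3 plan.py 462.5,-393,78,.062;python3 - <<'E'
from h import *
p,d=env.capture("scene");cv2.imwrite("pics/s26.png",cv2.resize(p[80:200,150:270],None,fx=5,fy=5,interpolation=cv2.INTER_CUBIC))
E
```

```text
t 56.80 pos [ 463.1 -391.9  169.6] th 0.0644 tilt [0.0006 0.0002] open 87.0 F [-0.1  0.3  0.9] M [-0.    0.01 -0.  ]
to [462.5, -393.0, 78.0, 0.062] turn z units 0.027 shift [0.0011 0.0007 0.0916] -> /2 [0.0005 0.0004 0.0458]
```

View pics/s26.png

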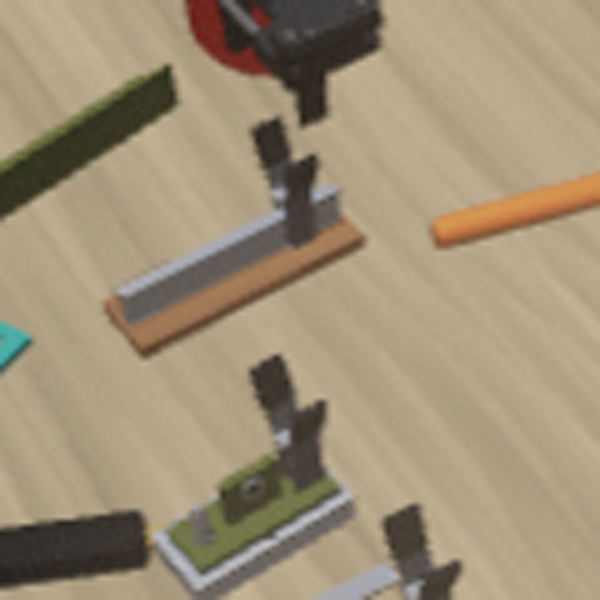

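Emit:
move_arm(
  deltas=[
    [0,0,0,0.0005,0,0.04,0],
    [0,0,0,0,0,0.035,0],
    [0,0,0,0,0,0.0145,0],
    [0,0,0,0,0,0,0.2],
    [0,0,0,0,0,0,0.4],
    [0,0,0,0,0,0,0.7],
    [0,0,0,0,0,0,1],
    [0,0,0,0,0,0,1],
    [0,0,0,0,0,0,1],
    [0,0,0,0,0,0,1],
  ],
)

```text
time: 57.85
position: [462.9, -393.9, 80.6]
orientation: [-2.289, 2.151, -0.003]
wrist_force: [-0.1, 0.6, 7.6]
opening: 38.8
```

Emit:
move_arm(
  deltas=[
    [0,0,0,0,0,0,1],
    [0,0,0,0,0,0,1],
    [0,0,0,0,0,0,1],
    [0,0,0,0,0,0,1],
  ],
)

```text
time: 58.25
position: [462.6, -394.3, 80.2]
orientation: [2.289, -2.152, 0.003]
wrist_force: [0.4, -2.4, 6.7]
opening: 25.4
```

```bash
python3 plan.py
```

```text
t 58.25 pos [ 462.6 -394.3   80.2] th 0.0619 tilt [ 0.0012 -0.0013] open 25.4 F [ 0.4 -2.4  6.7] M [-0.51 -0.07  0.04]
```

Emit:
move_arm(
  deltas=[
    [0,0,0,0,0,-0.02,1],
    [0,0,0,0,0,-0.04,1],
    [0,0,0,0,0,-0.04,1],
    [0,0,0.516,0,0,-0.03,1],
    [0,0,0,0,0,0,1],
    [0,0,0,0,0,0,1],
  ],
)

```text
time: 58.85
position: [462.1, -393.3, 209.2]
orientation: [-2.241, 2.202, 0.0]
wrist_force: [0.2, 0.3, -2.2]
opening: 25.5
```

```bash
python3 plan.py 520,175.2,210,.017 556.5,175.2,165,.017
```

```text
t 58.85 pos [ 462.1 -393.3  209.2] th 0.0177 tilt [-0.0001  0.0002] open 25.5 F [ 0.2  0.3 -2.2] M [-0.01  0.04 -0.02]
to [520.0, 175.2, 210.0, 0.017] turn z units 0.008 shift [-0.5674 -0.0675 -0.0008] -> /12 [-0.0473 -0.0056 -0.0001]
to [556.5, 175.2, 165.0, 0.017] turn z units -0.000 shift [ 0.0006 -0.0365  0.045 ] -> /1 [ 0.0006 -0.0365  0.045 ]
```

Emit:
move_arm(
  deltas=[
    [0,0,0,-0.0405,-0.0048,0,1],
    [0,0,0,-0.0405,-0.0048,0,1],
    [0,0,0,-0.0405,-0.0048,0,1],
    [0,0,0,-0.0405,-0.0048,0,1],
    [0,0,0,-0.0405,-0.0048,0,1],
    [0,0,0,-0.0405,-0.0048,0,1],
    [0,0,0,-0.0405,-0.0048,0,1],
    [0,0,0,-0.0405,-0.0048,0,1],
    [0,0,0,-0.0405,-0.0048,0,1],
    [0,0,0,-0.0405,-0.0048,0,1],
  ],
)

```text
time: 59.85
position: [501.9, 13.7, 207.6]
orientation: [2.239, -2.201, -0.004]
wrist_force: [0.6, -0.9, -1.9]
opening: 25.4
```

Emit:
move_arm(
  deltas=[
    [0,0,0,-0.0405,-0.0048,0,1],
    [0,0,0,-0.0405,-0.0048,0,1],
    [0,0,0,-0.0405,-0.0048,0,1],
    [0,0,0,-0.0409,-0.005,0,1],
    [0,0,0,0,-0.0365,0,1],
    [0,0,0,0,0,0.025,1],
    [0,0,0,0,0,0.02,1],
    [0,0,0,0,0,0,1],
    [0,0,0,0,0,0,1],
    [0,0,0,0,0,0,1],
  ],
)

```text
time: 60.85
position: [556.5, 175.7, 165.1]
orientation: [-2.24, 2.202, -0.0]
wrist_force: [0.2, 0.3, -0.1]
opening: 25.6
```

```bash
python3 plan.py 556.5,175.2,100,.017;python3 - <<'E'
from h import *
p,d=env.capture("scene");cv2.imwrite("pics/s27.png",cv2.resize(p[180:300,200:320],None,fx=5,fy=5,interpolation=cv2.INTER_CUBIC))
E
```

```text
t 60.85 pos [556.5 175.7 165.1] th 0.0173 tilt [0.0006 0.0003] open 25.6 F [ 0.2  0.3 -0.1] M [0.03 0.02 0.02]
to [556.5, 175.2, 100.0, 0.017] turn z units 0.004 shift [0.0005 0.     0.0651] -> /2 [0.0002 0.     0.0326]
```

View pics/s27.png

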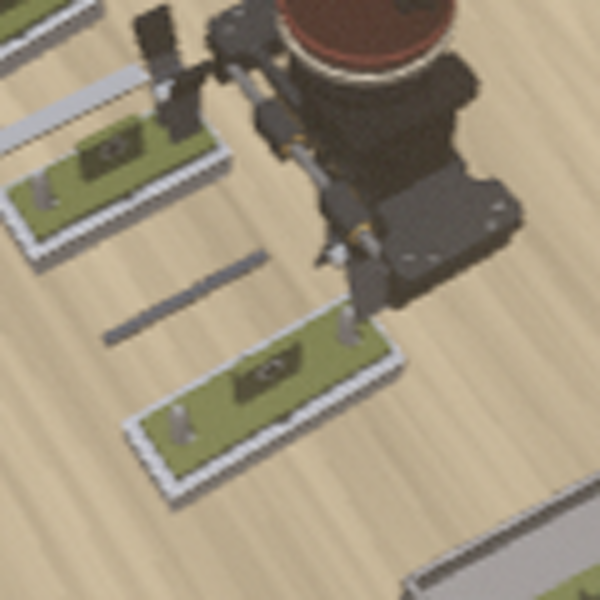

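Emit:
move_arm(
  deltas=[
    [0,0,0,0,0,0.025,1],
    [0,0,0,0,0,0.02,1],
    [0,0,0,0,0,0.015,1],
    [0,0,0,0,0,0.005,1],
    [0,0,0,0,0,0,1],
    [0,0,0,0,0,0,1],
  ],
)

```text
time: 61.5
position: [556.7, 175.7, 100.1]
orientation: [-2.24, 2.202, -0.001]
wrist_force: [-0.1, 0.9, 0.3]
opening: 25.5
```

```bash
python3 plan.py 556.5,175.2,100,.017;python3 - <<'E'
from h import *
p,d=env.capture("scene");cv2.imwrite("pics/s28.png",cv2.resize(p[180:300,200:320],None,fx=5,fy=5,interpolation=cv2.INTER_CUBIC))
E
```

```text
t 61.50 pos [556.7 175.7 100.1] th 0.0171 tilt [0.0009 0.0003] open 25.5 F [-0.1  0.9  0.3] M [ 0.04 -0.05 -0.02]
to [556.5, 175.2, 100.0, 0.017] turn z units 0.002 shift [0.0005 0.0002 0.0001] -> /1 [0.0005 0.0002 0.0001]
```

View pics/s28.png

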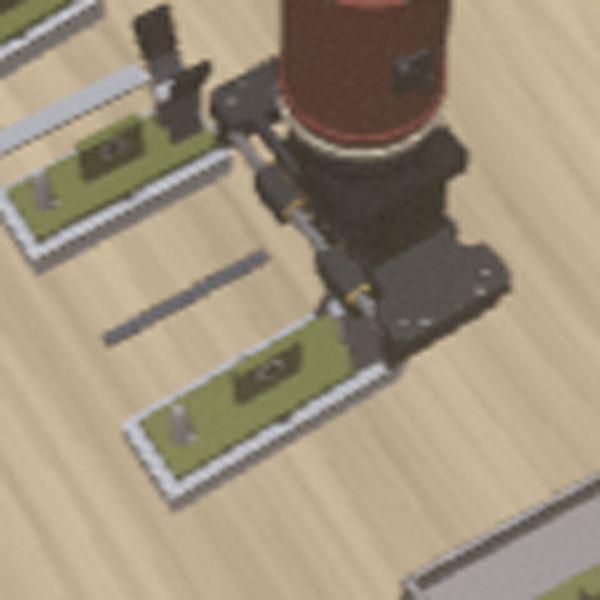

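Emit:
move_arm(
  deltas=[
    [0,0,0,0,0,0,1],
    [0,0,0,0,0,0,0.8],
    [0,0,0,0,0,0,0.6],
    [0,0,0,0,0,0,0.4],
    [0,0,0,0,0,0,0],
    [0,0,0,0,0,0,0],
    [0,0,0,0,0,0,0],
    [0,0,0,0,0,0,0],
    [0,0,0,0,0,0,0],
    [0,0,0,0,0,0,0],
  ],
)

```text
time: 62.55
position: [556.3, 175.5, 99.3]
orientation: [2.24, -2.202, -0.0]
wrist_force: [-0.1, -0.0, 0.2]
opening: 80.9
```

Emit:
move_arm(
  deltas=[
    [0,0,0,0,0,0,0],
    [0,0,0,0,0,-0.03,0],
    [0,0,0,0,0,-0.04,0],
    [0,0,0,0,0,-0.04,0],
    [0,0,0,-0.045,0,-0.01,0],
    [0,0,0,-0.045,0,0,0],
    [0,0,0,-0.045,0,0,0],
    [0,0,0,-0.045,0.02,0,0],
    [0,0,0,-0.04,0.02,0,0],
    [0,0,0,0,0,0,0],
  ],
)

```text
time: 63.55
position: [506.7, 402.2, 219.7]
orientation: [-2.251, 2.19, 0.007]
wrist_force: [-0.7, 0.0, 1.2]
opening: 86.6
```

Emit:
move_arm(
  deltas=[
    [0,0,0,0,0,0,0],
    [0,0,0,0,0,0,0],
    [0,0,0,0,0,0,0],
  ],
)

```text
time: 63.85
position: [513.8, 393.1, 219.3]
orientation: [2.237, -2.205, 0.001]
wrist_force: [0.0, -0.1, -0.1]
opening: 87.2
```

```bash
python3 plan.py; python3 look.py z; python3 - <<'E'
from h import *
np.set_printoptions(precision=1,suppress=True)
p=cv2.imread("pics/scene_z.png");cv2.imwrite("pics/s29.png",cv2.resize(p[130:330,150:390],None,fx=3.3,fy=3,interpolation=cv2.INTER_CUBIC))
for n in("scene","top"):
    W=cloud(n,np.load(n+"_d.npy"))
    for nm,x,y in (("s",579,-168),("m",568,-11),("l",556.5,175)):
        m=(np.abs(W[...,0]-x)<25)&(np.abs(W[...,1]-y)<45)&(W[...,2]<150)
        q=W[m&(W[...,2]>105)]; a=q[q[:,1]>y].mean(0);b=q[q[:,1]<y].mean(0)
        j=W[m&(W[...,2]>75)&(W[...,2]<95)]
        print(n,nm,"centre",(a+b)/2,"zmax",np.percentile(q[:,2],97),"mid",j.mean(0))
    for nm,x,y,L in (("s",619,-163.4,.11),("m",618.2,-10.2,.012),("l",616.4,176,.017)):
        m=(np.hypot(W[...,0]-x,W[...,1]-y)<35)&(W[...,2]>25)&(W[...,2]<40)
        f=W[m];r=W[(np.hypot(W[...,0]-x,W[...,1]-y)<24)&(W[...,2]>60)&(W[...,2]<90)]
        print("   foot z",np.median(f[:,2]),"rib",r.mean(0),np.percentile(r[:,2],90))
E
```

```text
t 63.85 pos [513.8 393.1 219.3] th 0.0144 tilt [ 0.0003 -0.0006] open 87.2 F [ 0.  -0.1 -0.1] M [0.04 0.02 0.05]
scene s centre [ 578.9 -164.6  121.9] zmax 133.08991399402265 mid [ 582.5 -167.3   86.8]
scene m centre [568.5  -8.2 123.4] zmax 135.4517212596177 mid [570.  -12.2  86.8]
scene l centre [556.4 177.9 123.4] zmax 134.69849268333928 mid [556.6 172.9  86.6]
   foot z 32.892756715245554 rib [ 620.2 -160.3   70.1] 75.13736325705628
   foot z 33.2324859921241 rib [617.   -8.7  69.9] 75.242857135706
   foot z 33.3762259054776 rib [615.3 178.4  70.5] 75.16393002263014
top s centre [ 577.1 -166.3  123.1] zmax 132.59240281650904 mid [ 577.6 -169.3   85.3]
top m centre [566.2 -10.1 123.5] zmax 134.26442819308585 mid [567.5 -10.2  87.1]
top l centre [554.4 175.  123.6] zmax 132.32771663294054 mid [554.6 177.1  86. ]
   foot z 31.963703317961453 rib [ 618.3 -161.2   71.1] 75.46864051643148
   foot z 32.164563607241845 rib [617.   -9.7  71.6] 74.53728212002517
   foot z 31.937330431408668 rib [616.  176.7  70.8] 74.08179483099654
```

View pics/s29.png

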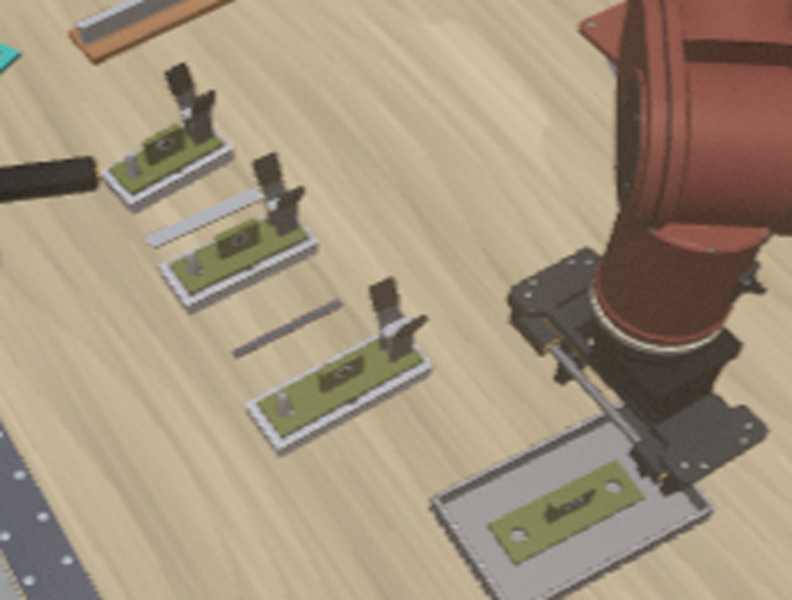

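View pics/top_z.png

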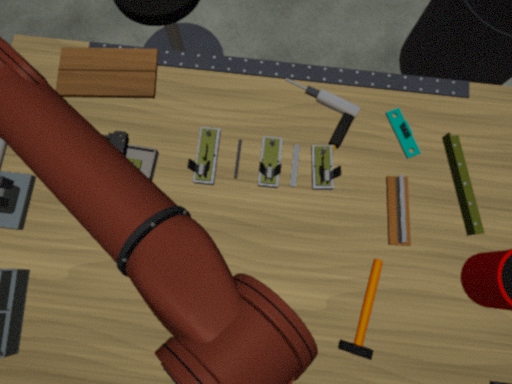

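```bash
python3 -c "
from plant import env
print(env.sign_off())"
```

```text
the job is handed in; nothing more can be done
None
```

The job is handed in, finished at about 64 s of the 210 s allowed; `sign_off` reports no verdict.

**What I did:**
- I took the spring clamp off the finished fitting and parked it on the rail's free place.
- I lifted the finished fitting off its pins and laid it foot down in the grey tray.
- All three fittings were present. I lowered the m, s and l fittings over their matching blocks until they sat down.
- I then clipped one clamp upright onto the -x pin of each fitting.

**Last checks from both cameras:**
- **Fitting height:** the upper faces of the three feet read 32–33 mm above the table, against 33 mm expected when flush. The wrist also felt contact at the seated height each time.
- **Clamps:** all three stand upright within about 3 mm of their pins. I estimate the pivots at 47–49 mm above the feet, where 40–62 mm is allowed.
- **Finished fitting:** it lies foot down near the middle of the tray.
- **Bystanders:** the drill bit, flat bar, mallet and turquoise look-alike show where they were. The screwdriver was hidden by the arm in the last top picture, and I did not check it separately in the last scene picture.
- **Robot:** the arm is clear of everything, with the wrist force near zero.

**Disagreements:** the two cameras differed by 2–4 mm sideways. I resolved that with the readings from gripping and seating the parts. I saw no fitting knocked aside during the run.

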